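# Open the cutter tin one-handed in the bench hold-down

### The arm

A 7-joint arm with a two-finger parallel gripper is mounted at the origin on the work surface. World frame = base frame: x ahead of the robot, y to its left, z up, the work surface at z = 0. Lengths are in m, angles in rad, forces in N, time in s.
With the tool pointing down it reaches from about 0.4 to 0.85 m from the base axis. Payload 10.4 kg.
Tool frame: the origin (TCP) lies between the finger pads; the fingertips stand 8 mm ahead of it and the grasp point (between the pads) lies 11 mm behind it; z points along the fingers, x is the direction in which the jaws open and shut, and the axes are right-handed (so a half turn about z gives the same grasp; the last joint's range is limited). The gripper opens to 87 mm and grips with 3 to 60 N. Pads are 19 mm wide; open, the fingers measure 117 mm over their backs; the gripper's body (75 mm by 190 mm) begins 51 mm behind the grasp point.
Start: joints at [1.086, 0.332, -0.065, 1.46, 0.022, 1.35, -0.088], TCP at [0.278, -0.56, 0.231] pointing down, gripper open.
Joint ranges: [-2.6, 2.6], [-0.5, 2.12], [-1.47, 1.34], [0.16, 2.42], [-1.27, 4.41], [0.06, 2.06], [-2.6, 2.6]. Speed limits (rad/s): [2.22, 2.22, 2.79, 2.79, 3.14, 3.14, 3.14].

### API

Orientations are given as a unit quaternion [x, y, z, w].
In Python, from bench import r, viewer gives the robot as it stands.
- The arm moves only by the tool apply_moves, never from a script. Its argument "increments" is a list of rows, each an object with "grip": the closure in counts, from 0 (fully open) to 255 (shut); "xyz": the shift along the tool's x, y, z in mm, a list of three; "rotation": the turn, a rotation vector about the tool's x, y, z in degrees, a list of three. A call has 1 to 5 rows; each row is the pose to reach, as a shift and turn from the pose measured when the call began, along the tool's axes at that moment; what a row does not reach only later rows make up. A row lasts 1/8 s, in which the tool goes at most 62.5 mm and 10.7 degrees, less where a joint would pass 70% of its speed; a pose out of reach is approached as far as the arm can. A call with a gripper value outside its range is refused whole. The fingers move at their own pace and stop on an object; "squeeze" is the grip in N (left out, the last holds). Time passes only in rows, so rows that repeat a pose let the fingers close. It gives the time, the measured TCP pose, the force and the opening at its end, in the units of the state.
- r.read_state(): the state, without advancing time (a new reading comes with each control period).
- viewer.camera(name): name is "scene" or "top" or "wrist"; returns a dict with "img" (384x512x3 uint8, blue, green, red), "range_z" (384x512 float32, m along the optical axis (not along the pixel's ray), 0 where there is no reading), "vertical_fov" (degrees; the focal length in pixels is half the picture's height over the tangent of half this angle, whatever the lens; pixels are square), "cx", "cy" (the principal point, pixels), "D" ([k1, k2, p1, p2, k3] as OpenCV has them; the pictures are not rectified), "rvec" (rotation vector, rad) and "tvec" (3), from world to camera coordinates, as OpenCV has them. Camera axes: x right, y down, z forward; pixel columns grow to the right and rows downward; lengths in m; the calibration is good to about 2 mm. A picture is of the moment at which its call begins.
- r.close_job(): hands the job in, once; it reports no verdict.
The state is a dict: "time": time; "joint_positions": joint angles; "joint_vel": joint speeds; "joint_torque": joint torques, N m; "ee_pos": TCP position; "eef_rot": TCP orientation; "ft_force": force on the tool from outside, world axes, zero at the start; "torque": the same for the moment, N m; "width": finger opening in m.
Only numpy, scipy, OpenCV 4.12 (cv2) and the standard library are available. Lean on these libraries where they do the work, as an engineer would, in place of code of your own. Each camera call takes 0.05 s, during which the arm holds its last target.

### The job

Open the tall square cutter tin, whose deep lid is too tight to come off unless the base is held down: slide the tin's foot plate under the lips of the hold-down bracket on the bench, past its sprung cheeks and gently but fully home until it meets the end stop. Then draw the lid straight up and off, leaving the base in place in the bracket, and stand the lid on its open end, clear of the loose cutter, on the floor of the small baking tray. Leave everything else on the bench where it is.

Things in the scene. Friction and masses are not known exactly. Their poses are not given: they have to be found in the camera images.
- lid_center (a point): Centre of the tin's deep square lid, half-way up: a plain tinplate cap 60 x 60 mm outside, 67 mm tall, walls 2.5 mm, 0.11 kg, open below. z up, x and y square to its sides. A tight push fit over the tin's upper 60 mm: 8 to 16 N of pull for the first 50 mm, free after 60 mm. More than the tin weighs: on the open bench it comes up whole with the lid and may be carried and turned by it. Grip it by its upper half.
- tin: The cutter tin's base; origin at the centre of its underside. Square steel foot plate 86 x 86 mm, 5 mm thick, jutting out 13 mm all round; above it 60 x 60 mm up to 25 mm, where the lid's lower edge sits flush. Closed, the tin is 92 mm tall and 0.46 to 0.66 kg in all. A nest of round cutters is fixed inside. x, y square to the foot plate; any of the four ways round will do.
- dock: Hold-down bracket screwed to the bench; origin on the bench on its centre line, x from mouth to stop, z up. Two steel rails 90 mm apart, 12 mm tall (136 mm wide over all), lips turned in above the foot plate (underside 9 mm up, 73 mm between them). No floor. Its hard end stop is clamped anew for each job, not measured: home is where the foot meets it, its centre 0 to 40 mm before the origin.
- dock_mouth (a point): On the bench 99 mm before the bracket's origin: its open mouth, axes as the bracket's. From here the side guides narrow from 117 mm to 90 mm apart over 31 mm, open above; the lips begin, upturned, 36 mm in. 54 to 63 mm in, a sprung cheek in each rail resists the foot's front edge (3 to 15 N in all), then drags lightly on its sides; only the stop beyond is solid.
- tray_in (a point): Centre of the inner floor of the small steel baking tray (fixed), 220 mm along its x by 160 mm along its y outside, rim 18 mm above the bench, floor 3 mm above it. A loose ring cutter lies near the +x end, leaving the middle and the -x half free.
- cutter_center (a point): Bystander, to be left where it is: a single loose ring cutter, 42 mm across and 30 mm tall, lying in one end of the small tray; origin at its centre.
- dredger_center (a point): Bystander, to be left where it is: aluminium flour dredger, 64 mm across, 92 mm tall, standing about 120 mm from the tin; origin at its centre, half-way up.
- round_tin_center (a point): Bystander, to be left where it is: round tin, 94 mm across, 102 mm tall; origin at its centre.
- flat_tin_center (a point): Bystander, to be left where it is: flat oblong tin without foot plate, 113 x 78 mm, 44 mm tall; origin at its centre.
- scraper_center (a point): Bystander, to be left where it is: dough scraper, 150 mm blade with wooden grip, lying flat; origin at its centre.
- brush_grip (a point): Bystander, to be left where it is: pastry brush, 200 mm long, lying flat; origin in its wooden handle.
Things that resemble listed ones, but are neither listed nor needed, are in the scene too. What is shaped like the dock but green or pink is not meant. Leave any orange or pink look-alike of the part that bears lid_center alone.

How it is judged:
By the outcome, as a careful person would: the job done as asked, in the order asked, and still so for the second after the job is handed in, with the robot touching nothing.
It also fails if it takes over 58 s, if anything falls off the work surface, if the arm or the gripper's body presses on something with over 40 N, if the wrist force passes 120 N, or if a joint passes its speed limit or range.

## Working session

There is one attempt and no reset: what is moved stays moved. The work goes in short steps, Python scripts to look and compute and a tool call to move; the robot and the scene stay as the last step left them, time stands still between calls to the robot, and variables do not carry over. Pictures are saved under pics/ and viewed, and the job is handed in when it is done.

Besides the shell and the picture viewer there is one more tool, called by a JSON object that holds its "op" and its "data", one argument or row to a line. apply_moves: Moves the arm, as the interface text tells. Its arguments: {"type":"object","properties":{"increments":{"type":"array","items":{"type":"object","properties":{"grip":{"type":"number"},"xyz":{"type":"array","items":{"type":"number"}},"rotation":{"type":"array","items":{"type":"number"}}}}},"squeeze":{"type":"number"}},"required":["increments"]}

```bash
mkdir -p pics; ls
cat > h.py <<'E'
import numpy as np, cv2
from bench import r, viewer
from scipy.spatial.transform import Rotation as R
def K(c):
    h=c['img'].shape[0]; f=h/2/np.tan(np.radians(c['vertical_fov'])/2)
    return np.array([[f,0,c['cx']],[0,f,c['cy']],[0,0,1.]])
def cam(n,save=None):
    c=viewer.camera(n)
    if save:
        cv2.imwrite('pics/%s.png'%save,c['img']); np.save('pics/%s.npy'%save,c,allow_pickle=True)
    return c
def load(s): return np.load('pics/%s.npy'%s,allow_pickle=True).item()
def ray(c,u,v):
    p=cv2.undistortPoints(np.array([[[u,v]]],float),K(c),np.array(c['D'],float))[0,0]
    Rm=cv2.Rodrigues(np.array(c['rvec'],float))[0]; t=np.array(c['tvec'],float).ravel()
    return -Rm.T@t, Rm.T@np.array([p[0],p[1],1.])
def onz(c,u,v,z):
    o,d=ray(c,u,v); return o+d*(z-o[2])/d[2]
def dep(c,u,v):
    o,d=ray(c,u,v); return o+d*c['range_z'][int(round(v)),int(round(u))]
def proj(c,P):
    return cv2.projectPoints(np.array(P,float).reshape(-1,3),np.array(c['rvec'],float),np.array(c['tvec'],float),K(c),np.array(c['D'],float))[0][:,0]
def cloud(c):
    h,w=c['range_z'].shape; uu,vv=np.meshgrid(np.arange(w),np.arange(h))
    p=cv2.undistortPoints(np.stack([uu,vv],-1).reshape(-1,1,2).astype(float),K(c),np.array(c['D'],float)).reshape(h,w,2)
    z=c['range_z']; P=np.dstack([p*z[...,None],z])
    Rm=cv2.Rodrigues(np.array(c['rvec'],float))[0]; t=np.array(c['tvec'],float).ravel()
    return (P-t)@Rm
def st():
    s=r.read_state(); print({k:np.round(s[k],4).tolist() for k in ('time','ee_pos','eef_rot','ft_force','torque','width')}); return s
E
python3 - <<'E'
from h import *
for n in('scene','top','wrist'):
    c=cam(n,n+'0'); print(n,c['vertical_fov'],c['D'],c['tvec'],(c['range_z']>0).mean())
    cv2.imwrite('pics/%s0b.png'%n,cv2.resize(c['img'],(800,600),interpolation=cv2.INTER_CUBIC))
st()
E
```

```text
pics
scene 52.49206358938359 [-0.03960244  0.          0.          0.          0.        ] [ 0.0083655  -0.28672253  1.44437242] 0.9960428873697916
top 42.57180054103058 [-0.18779446  0.          0.          0.          0.        ] [-0.02108259  0.53220522  1.23521174] 0.9958445231119791
wrist 69.06588723846245 [-0.00587506  0.          0.          0.          0.        ] [-0.62520959 -0.03069933  0.38920736] 0.9794514973958334
{'time': 0.15, 'ee_pos': [0.2783, -0.5593, 0.23], 'eef_rot': [0.8502, -0.5265, -0.0005, -0.0003], 'ft_force': [0.4714, 0.304, -0.9325], 'torque': [0.0116, 0.0292, -0.0195], 'width': 0.087}
```

View pics/scene0b.png

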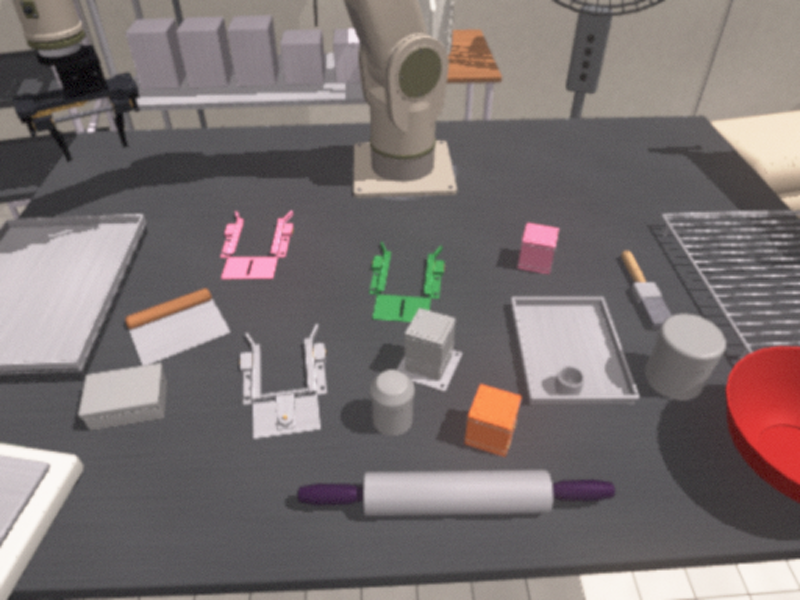

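View pics/top0b.png

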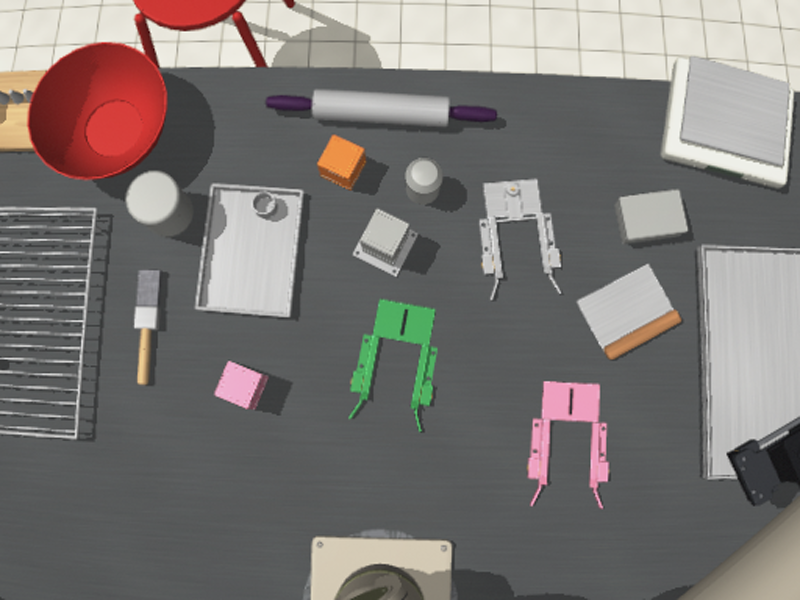

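View pics/wrist0b.png

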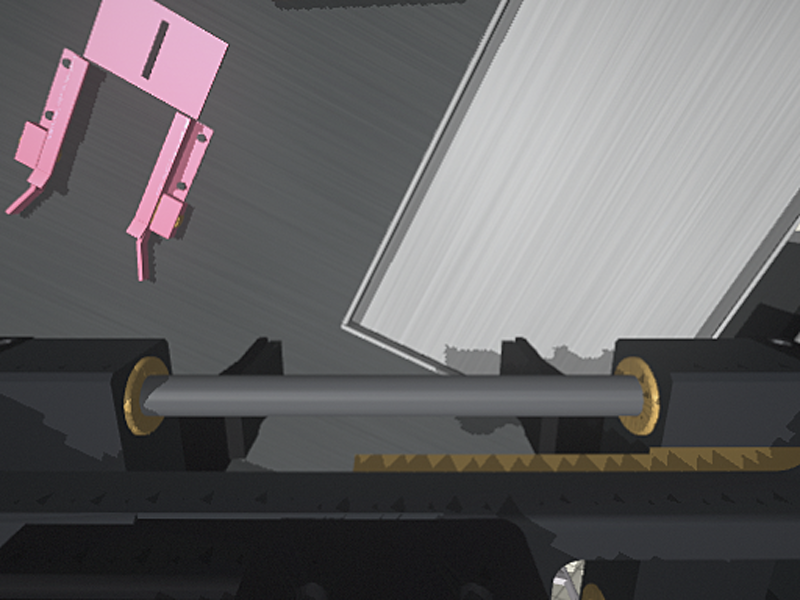

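The candidates in the top view (800 px wide) are:
- **Tin:** the grey tin with foot plate at (385,240). The orange block (342,162) and pink block (240,385) are lid look-alikes.
- **Dock:** the steel bracket at (515,240). The green (395,360) and pink (570,440) brackets are decoys.

I'll confirm both in enlarged crops and measure.

Run:
```python
from h import *
c=load('top0')
I=c['img'][95:205,205:375]; cv2.imwrite('pics/topcrop.png',cv2.resize(I,None,fx=4.7,fy=4.7,interpolation=cv2.INTER_CUBIC))
s=load('scene0')
I=s['img'][190:290,145:305]; cv2.imwrite('pics/scenecrop.png',cv2.resize(I,None,fx=5,fy=5,interpolation=cv2.INTER_CUBIC))
for n,c in(('top',c),('scene',s)):
    P=cloud(c); x,y,z=P[...,0],P[...,1],P[...,2]
    # z histogram table
    m=(x>0.3)&(x<.8)&(abs(y)<.5); print(n,'table z',np.median(z[m&(abs(z)<.015)]))
    # lid top region
    m=(z>.08)&(z<.1)&(x>.3)&(x<.9)&(abs(y)<.5)
    nl,lab,sta,cen=cv2.connectedComponentsWithStats(m.astype(np.uint8))
    for i in range(1,nl):
        if sta[i,4]>40:
            q=P[lab==i]; rect=cv2.minAreaRect((q[:,:2]*1000).astype(np.float32)); print(sta[i].tolist(),cen[i].round(1),np.median(q,0).round(4),rect)
```

```text
top table z 0.0005681168924529547
[98, 43, 8, 18, 42] [101.7  50.8] [0.8805 0.4107 0.0914] ((876.0656127929688, 406.70928955078125), (54.40160369873047, 11.920527458190918), 30.59663200378418)
[260, 101, 23, 22, 335] [271.2 111.1] [ 0.7135 -0.0551  0.0879] ((715.520751953125, -55.13197326660156), (53.12964630126953, 56.13870620727539), 33.163490295410156)
[89, 117, 28, 29, 129] [106.3 136. ] [0.6287 0.3641 0.0933] ((641.8616943359375, 373.51953125), (36.86983871459961, 90.92427062988281), 48.4101676940918)
[230, 134, 32, 31, 579] [245.8 148.7] [0.6107 0.0072 0.0921] ((612.0430908203125, 7.4981231689453125), (61.19098663330078, 61.376869201660156), 64.25936126708984)
scene table z 0.0006234167700709329
[259, 197, 33, 27, 558] [275.  210.1] [0.6212 0.0071 0.0922] ((615.2147827148438, 7.783374786376953), (60.433807373046875, 63.0824089050293), 64.4418716430664)
[421, 206, 42, 30, 292] [437.6 226.4] [0.6997 0.3684 0.0912] ((681.7862548828125, 378.75177001953125), (90.06852722167969, 49.313533782958984), 43.83623123168945)
[465, 223, 28, 30, 216] [478.2 233.9] [0.7151 0.4594 0.0914] ((728.0122680664062, 446.8006286621094), (22.434125900268555, 121.7702865600586), 32.80902862548828)
[238, 237, 26, 20, 379] [250.5 246.4] [ 0.7247 -0.0554  0.0883] ((722.06005859375, -54.58512496948242), (48.57677459716797, 53.329254150390625), 13.08842658996582)
[465, 253, 38, 56, 239] [482.2 286.6] [0.8606 0.3979 0.0911] ((839.9497680664062, 400.4768981933594), (124.44950866699219, 24.2054386138916), 10.06486988067627)
```

View pics/topcrop.png

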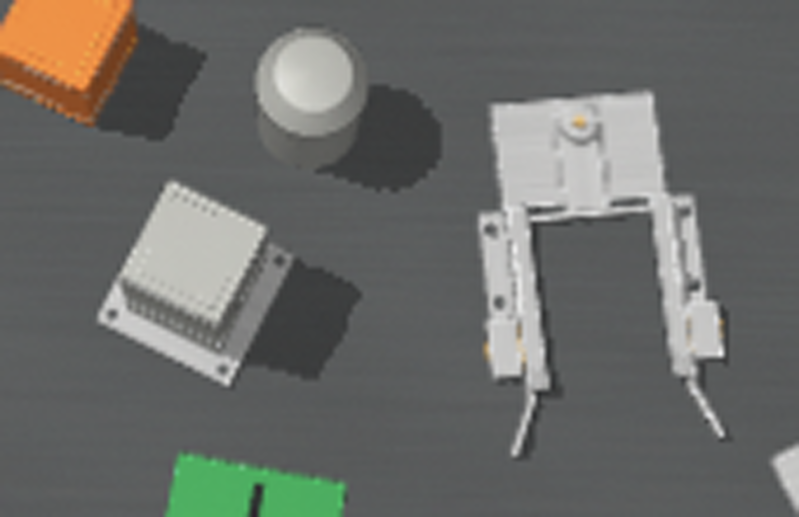

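View pics/scenecrop.png

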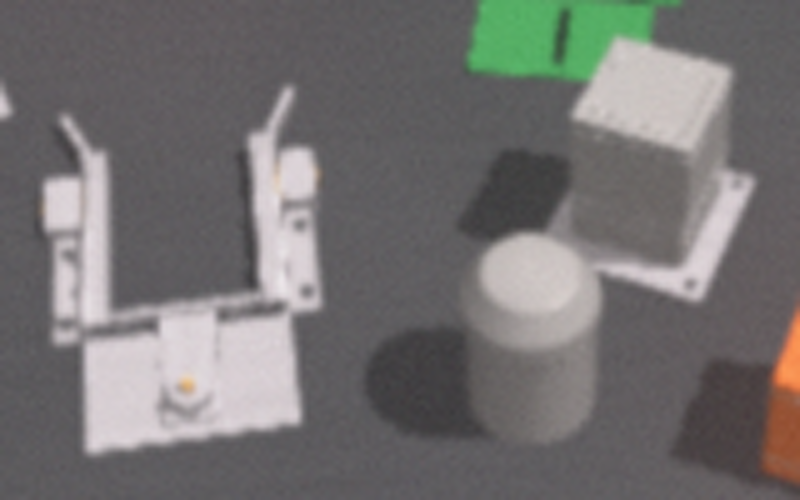

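The crops confirm both: the tin is plain steel with a foot plate, and the dock is the steel bracket with its mouth facing the robot. Next I'll measure the dock from both views.

Run:
```python
from h import *
c=load('top0'); s=load('scene0')
T=lambda U,V:((U+.5)/4.7-.5+205,(V+.5)/4.7-.5+95)
S=lambda U,V:((U+.5)/5-.5+145,(V+.5)/5-.5+190)
def tri(a,b):
    o1,d1=ray(c,*a);o2,d2=ray(s,*b)
    A=np.stack([d1,-d2],1);t=np.linalg.lstsq(A,o2-o1,rcond=None)[0]
    p,q=o1+t[0]*d1,o2+t[1]*d2; return (p+q)/2,np.linalg.norm(p-q)
prs={'tipL':((514,455),(291,90)),'tipR':((722,436),(64,117)),'lidA':((172,183),(732,70)),'lidB':((267,230),(683,150)),'lidC':((219,326),(573,112)),'lidD':((122,282),(617,40)),
'footRear':((232,384),None),'plTL':((492,105),(301,424)),'plTR':((653,93),(88,453)),'cheekL_outfront':((494,378),(313,147)),'cheekR_outfront':((722,356),(45,180))}
for k,(a,b) in prs.items():
    if b: p,e=tri(T(*a),S(*b)); print(k,p.round(4),e.round(4), onz(c,*T(*a),.012).round(4),onz(s,*S(*b),.012).round(4))
for n,cc in(('top',c),('scene',s)):
    P=cloud(cc); x,y,z=P[...,0],P[...,1],P[...,2]
    m=(z>.006)&(z<.03)&(x>.55)&(x<.8)&(y>-.32)&(y<-.12)
    q=P[m]; print(n,len(q),cv2.minAreaRect((q[:,:2]*1000).astype(np.float32)), np.percentile(q[:,2],[5,25,50,75,95,99]).round(4))
    np.save('pics/dock_%s.npy'%n,q)
    m=(z>.012)&(z<.03)&(x>.4)&(x<.9)&(y>.08)&(y<.35); q=P[m]; print('tray',len(q),cv2.minAreaRect((q[:,:2]*1000).astype(np.float32)))
w=load('wrist0'); Rm=cv2.Rodrigues(np.array(w['rvec'],float))[0]; o=-Rm.T@np.array(w['tvec'],float).ravel()
st_=r.read_state(); Rt=R.from_quat(st_['eef_rot']).as_matrix()
print('wrist cam in tool',Rt.T@(o-st_['ee_pos']),'axes in tool',(Rt.T@Rm.T).round(3))
```

```text
tipL [ 0.519  -0.1765  0.0076] 0.0007 [ 0.5184 -0.1763  0.012 ] [ 0.5235 -0.1756  0.012 ]
tipR [ 0.5331 -0.2966  0.0076] 0.0011 [ 0.5324 -0.2962  0.012 ] [ 0.5375 -0.2947  0.012 ]
lidA [0.6407 0.0296 0.1316] 0.0213 [0.6727 0.0228 0.012 ] [0.5207 0.0617 0.012 ]
lidB [ 0.6333 -0.0057  0.0744] 0.0535 [ 0.6461 -0.0329  0.012 ] [0.5781 0.0294 0.012 ]
lidC [ 0.5809 -0.0175  0.0459] 0.0209 [ 0.5887 -0.0068  0.012 ] [ 0.5477 -0.0259  0.012 ]
lidD [0.5901 0.0186 0.1048] 0.0524 [0.6131 0.0497 0.012 ] [0.494  0.0014 0.012 ]
plTL [ 7.293e-01 -1.632e-01 -4.000e-04] 0.0022 [ 0.7254 -0.163   0.012 ] [ 0.7382 -0.1606  0.012 ]
plTR [ 0.7402 -0.2598 -0.001 ] 0.0018 [ 0.736  -0.2583  0.012 ] [ 0.7493 -0.2556  0.012 ]
cheekL_outfront [ 0.5631 -0.1637  0.0092] 0.0025 [ 0.5626 -0.1646  0.012 ] [ 0.5659 -0.1621  0.012 ]
cheekR_outfront [ 0.5798 -0.2982  0.0094] 0.0018 [ 0.5791 -0.2968  0.012 ] [ 0.5821 -0.2984  0.012 ]
top 808 ((674.7371215820312, -216.17864990234375), (247.44711303710938, 189.05130004882812), 0.5312149524688721) [0.0064 0.0079 0.0107 0.013  0.0162 0.0183]
tray 816 ((664.5379638671875, 216.4398956298828), (220.05783081054688, 409.8494567871094), 70.46278381347656)
scene 680 ((640.5570068359375, -231.805419921875), (139.43605041503906, 172.17530822753906), 86.22955322265625) [0.0068 0.0096 0.0112 0.0124 0.0144 0.0172]
tray 1134 ((659.3463134765625, 223.5668182373047), (207.9718780517578, 516.55859375), 73.89750671386719)
wrist cam in tool [ 0.00088488 -0.0693926  -0.15335068] axes in tool [[ 1.     0.    -0.   ]
 [ 0.     0.967  0.254]
 [ 0.    -0.254  0.967]]
```

```bash
cat >> h.py <<'E'
def quat_down(yaw): # tool x at yaw (deg), z down
    y=np.radians(yaw); return R.from_matrix(np.array([[np.cos(y),np.sin(y),0],[np.sin(y),-np.cos(y),0],[0,0,-1]]))
def inc(p,yaw):
    s=r.read_state(); R0=R.from_quat(s['eef_rot'])
    d=R0.inv().apply(np.array(p)-s['ee_pos'])*1000; rv=np.degrees((R0.inv()*quat_down(yaw)).as_rotvec())
    print('xyz',d.round(1).tolist(),'rot',rv.round(2).tolist(),'rows>=',np.linalg.norm(d)/62.5,np.linalg.norm(rv)/10.7)
E
python3 - <<'E'
from h import *
c=load('top0'); s=load('scene0')
T=lambda U,V:((U+.5)/4.7-.5+205,(V+.5)/4.7-.5+95)
S=lambda U,V:((U+.5)/5-.5+145,(V+.5)/5-.5+190)
L=[((172,183),(683,150)),((267,230),(573,112)),((219,326),(617,40)),((122,282),(732,70))]
Q=[]
for a,b in L:
    o1,d1=ray(c,*T(*a));o2,d2=ray(s,*S(*b))
    t=np.linalg.lstsq(np.stack([d1,-d2],1),o2-o1,rcond=None)[0]; Q.append((o1+t[0]*d1+o2+t[1]*d2)/2); print(Q[-1].round(4),np.linalg.norm(o1+t[0]*d1-o2-t[1]*d2).round(4))
print(np.mean(Q,0)); Q=np.array(Q)
for i in range(4): d=Q[(i+1)%4]-Q[i]; print(np.linalg.norm(d).round(4),np.degrees(np.arctan2(d[1],d[0])).round(2))
inc([.592,-.293,.26],-25.7)
E
```

```text
[0.6508 0.0195 0.0902] 0.0015
[ 0.6254 -0.0314  0.092 ] 0.0012
[ 0.5726 -0.0067  0.0873] 0.0015
[0.5958 0.047  0.0866] 0.0026
[0.61113802 0.00712704 0.08901949]
0.057 -116.53
0.0585 154.93
0.0585 66.6
0.0616 -26.57
xyz [-98.7, -399.4, -30.0] rot [-0.02, 0.06, -37.84] rows>= 6.6006027197477195 3.5363400024502294
```

{"op": "apply_moves", "data": {
  "increments": [
    {"grip": 0,"xyz": [-15,-60,-10],"rotation": [0,0,-9]},
    {"grip": 0,"xyz": [-30,-120,-20],"rotation": [0,0,-19]},
    {"grip": 0,"xyz": [-45,-180,-30],"rotation": [0,0,-28]},
    {"grip": 0,"xyz": [-59,-240,-30],"rotation": [0,0,-38]},
    {"grip": 0,"xyz": [-74,-300,-30],"rotation": [0,0,-38]}
  ]
}}

```text
time: 0.78
ee_pos: [0.5151, -0.3581, 0.26]
eef_rot: [0.976, -0.22, -0.0, -0.0]
ft_force: [0.6, -1.7, -0.1]
width: 0.087
```

Run:
```python
from h import *
st(); inc([.592,-.293,.26],-25.7)
```

```text
{'time': 0.775, 'ee_pos': [0.5151, -0.3581, 0.26], 'eef_rot': [0.9755, -0.2199, -0.0003, -0.0004], 'ft_force': [0.5602, -1.6918, -0.138], 'torque': [-0.0877, -0.1229, -0.0075], 'width': 0.087}
xyz [41.5, -91.8, 0.0] rot [-0.03, 0.05, 0.29] rows>= 1.6117535180417208 0.027504240214122833
```

{"op": "apply_moves", "data": {
  "increments": [
    {"grip": 0,"xyz": [21,-46,0],"rotation": [0,0,0]},
    {"grip": 0,"xyz": [41,-92,0],"rotation": [0,0,0]},
    {"grip": 0,"xyz": [41,-92,0],"rotation": [0,0,0]}
  ]
}}

```text
time: 1.15
ee_pos: [0.5945, -0.2875, 0.2591]
eef_rot: [0.976, -0.216, -0.001, -0.002]
ft_force: [-1.3, -0.9, -0.4]
width: 0.0874
```

Run:
```python
from h import *
c=cam('wrist','w1'); cv2.imwrite('pics/w1b.png',cv2.resize(c['img'],(800,600),interpolation=cv2.INTER_CUBIC))
st(); inc([.579,-.065,.26],-25.7)
```

```text
{'time': 1.2, 'ee_pos': [0.5928, -0.2904, 0.2593], 'eef_rot': [0.9759, -0.2182, -0.0008, -0.0009], 'ft_force': [0.0338, -0.7612, 0.1403], 'torque': [-0.0203, 0.0101, 0.0013], 'width': 0.0867}
xyz [-108.4, -198.1, -0.2] rot [-0.08, 0.11, 0.5] rows>= 3.6134964355884893 0.048221708993157794
```

View pics/w1b.png

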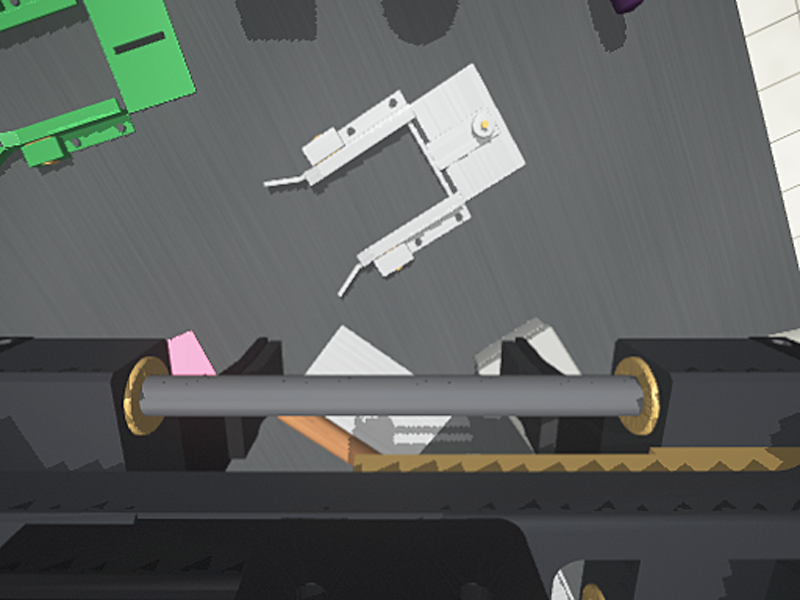

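Run:
```python
from h import *
c=cam('wrist','w2'); I=c['img'][35:195,160:345]; cv2.imwrite('pics/w2c.png',cv2.resize(I,None,fx=3.7,fy=3.7,interpolation=cv2.INTER_CUBIC))
```

```text
(no output)
```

View pics/w2c.png

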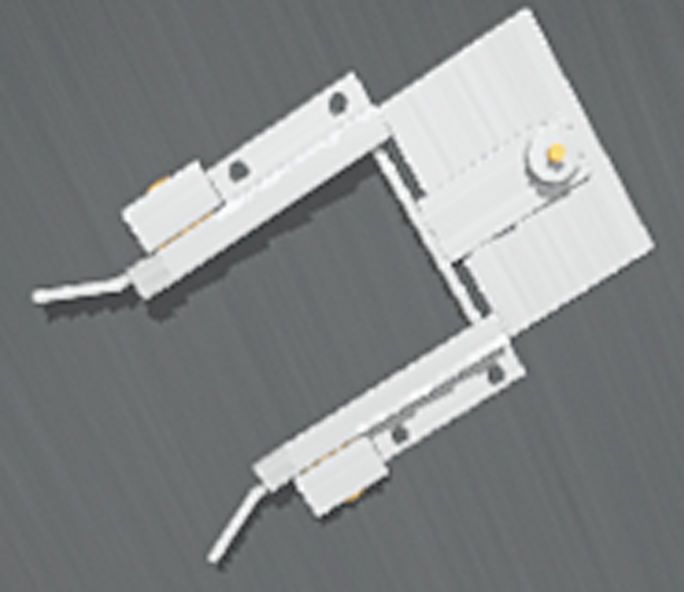

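{"op": "apply_moves", "data": {
  "increments": [
    {"grip": 0,"xyz": [-27,-50,0],"rotation": [0,0,0]},
    {"grip": 0,"xyz": [-54,-99,0],"rotation": [0,0,0]},
    {"grip": 0,"xyz": [-81,-149,0],"rotation": [0,0,0]},
    {"grip": 0,"xyz": [-108,-198,0],"rotation": [0,0,0]},
    {"grip": 0,"xyz": [-108,-198,0],"rotation": [0,0,0]}
  ]
}}

```text
time: 1.88
ee_pos: [0.5784, -0.0633, 0.2604]
eef_rot: [0.976, -0.217, -0.0, -0.001]
ft_force: [-0.1, -0.9, 0.6]
width: 0.087
```

Run:
```python
from h import *
c=load('w2')
W=lambda U,V:((U+.5)/3.7-.5+160,(V+.5)/3.7-.5+35)
p={k:onz(c,*W(*v),.012)[:2] for k,v in dict(L0=(165,287),L1=(390,138),R0=(268,459),R1=(480,323),tipL=(38,297),tipR=(212,558),bL=(380,152),bR=(478,321),PL=(528,10),PR=(652,244)).items()}
for k,v in p.items(): print(k,v.round(4))
def ang(d): return np.degrees(np.arctan2(d[1],d[0])).round(2)
print('angL',ang(p['L1']-p['L0']),'angR',ang(p['R1']-p['R0']),'bar',ang(p['bL']-p['bR'])-90,'tips',ang(p['tipL']-p['tipR'])-90,np.linalg.norm(p['tipL']-p['tipR']),'plate',ang(p['PL']-p['PR'])-90)
a=np.radians(6.7); ux=np.array([np.cos(a),np.sin(a)]); uy=np.array([-ux[1],ux[0]])
for k,v in p.items(): print(k,'along',(v@ux).round(4),'lat',(v@uy).round(4))
c=cam('wrist','w3'); c=cam('wrist','w3'); cv2.imwrite('pics/w3b.png',cv2.resize(c['img'],(800,600),interpolation=cv2.INTER_CUBIC)); st()
```

```text
L0 [ 0.568  -0.1943]
L1 [ 0.6656 -0.1829]
R0 [ 0.5745 -0.2687]
R1 [ 0.6695 -0.2565]
tipL [ 0.5232 -0.1772]
tipR [ 0.5367 -0.2948]
bL [ 0.6604 -0.1857]
bR [ 0.6691 -0.2555]
PL [ 0.7269 -0.1654]
PR [ 0.7383 -0.2574]
angL 6.66 angR 7.31 bar 7.079999999999998 tips 6.549999999999997 0.11838464677662577 plate 7.079999999999998
L0 along 0.5415 lat -0.2592
L1 along 0.6398 lat -0.2593
R0 along 0.5392 lat -0.3339
R1 along 0.635 lat -0.3328
tipL along 0.499 lat -0.237
tipR along 0.4987 lat -0.3554
bL along 0.6342 lat -0.2614
bR along 0.6347 lat -0.3318
PL along 0.7026 lat -0.249
PR along 0.7032 lat -0.3418
{'time': 1.975, 'ee_pos': [0.5785, -0.0686, 0.2599], 'eef_rot': [0.9755, -0.2201, -0.0006, 0.0002], 'ft_force': [-0.3301, -1.7498, -0.0997], 'torque': [-0.0342, -0.0283, 0.0202], 'width': 0.0865}
```

View pics/w3b.png

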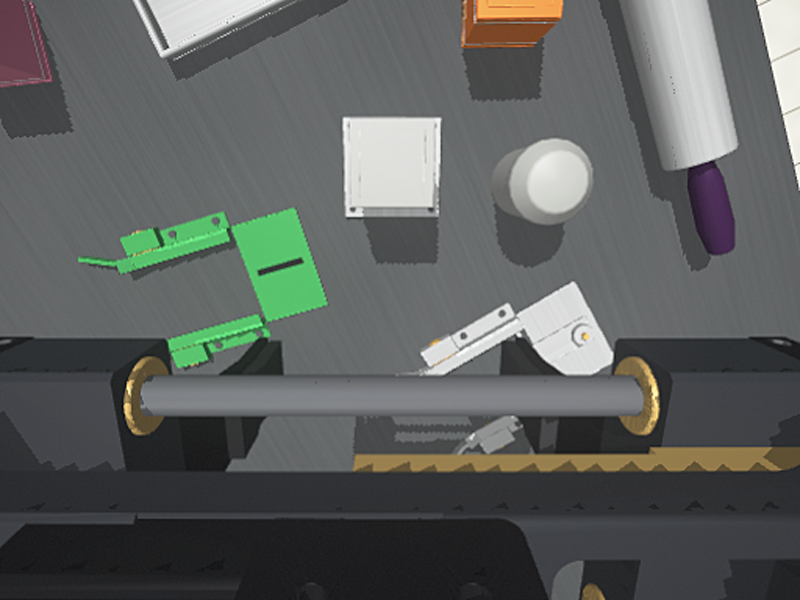

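Run:
```python
from h import *
c=load('w3'); I=c['img'][65:150,205:300]; cv2.imwrite('pics/w3c.png',cv2.resize(I,None,fx=7,fy=7,interpolation=cv2.INTER_CUBIC))
```

```text
(no output)
```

View pics/w3c.png

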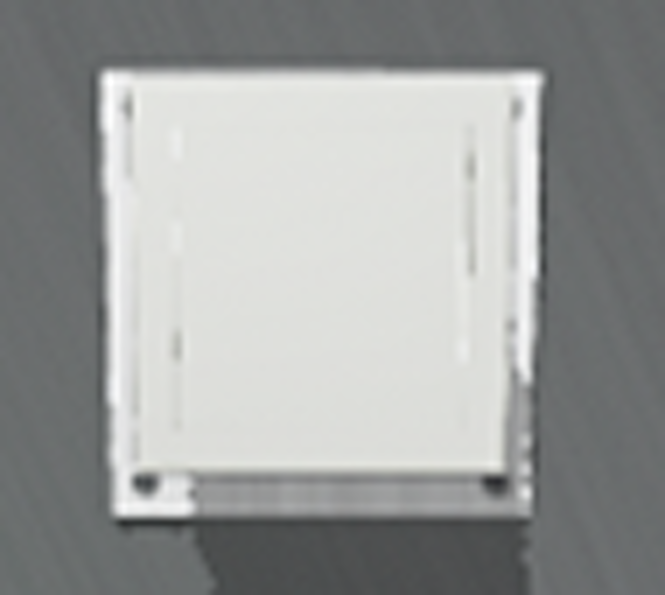

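Run:
```python
from h import *
c=load('w3')
W=lambda U,V:((U+.5)/7-.5+205,(V+.5)/7-.5+65)
f=[onz(c,*W(*v),.005)[:2] for v in [(101,71),(543,71),(531,517),(116,520)]]
for i in range(4): d=f[(i+1)%4]-f[i]; print('foot',f[i].round(4),np.linalg.norm(d).round(4),np.degrees(np.arctan2(d[1],d[0])).round(2))
print(np.mean(f,0))
l=[onz(c,*W(*v),.092)[:2] for v in [(135,472),(505,470)]]; d=l[1]-l[0]; print(l,np.linalg.norm(d),np.degrees(np.arctan2(d[1],d[0])))
n=np.array([-d[1],d[0]])/np.linalg.norm(d); print('lid c',(l[0]+l[1])/2+n*.03)
P=cloud(c); z=P[...,2]; m=(z>.082)&(abs(P[...,0]-.612)<.05)&(abs(P[...,1]-.007)<.05); q=P[m]; print(len(q),cv2.minAreaRect((q[:,:2]*1000).astype(np.float32)),np.median(q[:,2]),q[:,:2].mean(0))
inc([.612,.008,.14],-25.4); inc([.612,.008,.062],-25.4)
```

```text
foot [0.594  0.0649] 0.0863 -25.28
foot [0.672 0.028] 0.0858 -115.27
foot [ 0.6354 -0.0496] 0.0856 155.14
foot [ 0.5578 -0.0136] 0.0864 65.18
[0.61480438 0.00743322]
[array([ 0.57480654, -0.00620044]), array([ 0.62892165, -0.03139581])] 0.059692977837137284 -24.966148729276757
lid c [0.61452658 0.0083986 ]
20560 ((606.0012817382812, -6.004940032958984), (92.49541473388672, 64.28424835205078), 64.17552185058594) 0.36324662584570555 [ 0.58826963 -0.0235007 ]
xyz [-2.6, -83.7, 119.9] rot [0.04, 0.06, -0.03] rows>= 2.3392121218066477 0.007402446482586628
xyz [-2.5, -83.7, 197.9] rot [0.04, 0.06, -0.03] rows>= 3.437870966282371 0.007402446482586628
```

{"op": "apply_moves", "data": {
  "increments": [
    {"grip": 0,"xyz": [0,-42,40],"rotation": [0,0,0]},
    {"grip": 0,"xyz": [0,-84.5,75],"rotation": [0,0,0]},
    {"grip": 0,"xyz": [0,-84.5,120],"rotation": [0,0,0]},
    {"grip": 0,"xyz": [0,-84.5,160],"rotation": [0,0,0]},
    {"grip": 0,"xyz": [0,-84.5,190],"rotation": [0,0,0]}
  ]
}}

```text
time: 2.6
ee_pos: [0.614, 0.0044, 0.0676]
eef_rot: [0.975, -0.222, -0.001, 0.001]
ft_force: [0.1, 0.3, -0.5]
width: 0.0867
```

Run:
```python
from h import *
st(); inc([.6148,.0077,.062],-25.2)
```

```text
{'time': 2.6, 'ee_pos': [0.614, 0.0044, 0.0676], 'eef_rot': [0.9751, -0.222, -0.0014, 0.0011], 'ft_force': [0.1458, 0.2957, -0.4611], 'torque': [-0.0395, -0.1001, -0.0153], 'width': 0.0867}
xyz [-0.7, -3.3, 5.6] rot [0.15, 0.13, -0.45] rows>= 0.10432504125602893 0.04599954718576265
```

{"op": "apply_moves", "data": {
  "increments": [
    {"grip": 0,"xyz": [0,-3,5.5],"rotation": [0,0,0]},
    {"grip": 120,"xyz": [0,-3,5.5],"rotation": [0,0,0]},
    {"grip": 255,"xyz": [0,-3,5.5],"rotation": [0,0,0]},
    {"grip": 255,"xyz": [0,-3,5.5],"rotation": [0,0,0]},
    {"grip": 255,"xyz": [0,-3,5.5],"rotation": [0,0,0]}
  ],
  "squeeze": 35
}}

```text
time: 3.22
ee_pos: [0.6155, 0.0073, 0.063]
eef_rot: [0.975, -0.222, -0.001, 0.001]
ft_force: [-2.5, -0.5, 6.6]
width: 0.06
```

{"op": "apply_moves", "data": {
  "increments": [
    {"grip": 255,"xyz": [0,0,0],"rotation": [0,0,0]},
    {"grip": 255,"xyz": [0,0,0],"rotation": [0,0,0]},
    {"grip": 255,"xyz": [0,0,0],"rotation": [0,0,0]}
  ]
}}

```text
time: 3.6
ee_pos: [0.6155, 0.0073, 0.063]
eef_rot: [0.975, -0.222, -0.001, 0.001]
ft_force: [-1.1, 0.3, 0.5]
width: 0.0594
```

Run:
```python
from h import *
st(); inc([.6148,.0077,.062],-25.2)
```

```text
{'time': 3.6, 'ee_pos': [0.6155, 0.0073, 0.063], 'eef_rot': [0.9751, -0.2219, -0.0011, 0.001], 'ft_force': [-1.0921, 0.2845, 0.5078], 'torque': [0.0539, 0.2087, -0.0172], 'width': 0.0594}
xyz [-0.8, -0.1, 1.0] rot [0.14, 0.09, -0.44] rows>= 0.020408234376670664 0.043853112157488244
```

{"op": "apply_moves", "data": {
  "increments": [
    {"grip": 255,"xyz": [0,0,-10],"rotation": [0,0,0]},
    {"grip": 255,"xyz": [0,0,-25],"rotation": [0,0,0]},
    {"grip": 255,"xyz": [0,0,-38],"rotation": [0,0,0]},
    {"grip": 255,"xyz": [0,0,-38],"rotation": [0,0,0]}
  ]
}}

```text
time: 4.1
ee_pos: [0.6165, 0.0074, 0.1027]
eef_rot: [0.975, -0.222, 0.0, 0.001]
ft_force: [-0.1, -0.2, -5.9]
width: 0.0596
```

Run:
```python
from h import *
st(); inc([.4756,-.2424,.10],6.8)
c=cam('scene'); I=c['img'][150:260,180:340]; cv2.imwrite('pics/s2.png',cv2.resize(I,None,fx=5,fy=5,interpolation=cv2.INTER_CUBIC))
```

```text
{'time': 4.1, 'ee_pos': [0.6165, 0.0074, 0.1027], 'eef_rot': [0.9751, -0.2219, 0.0003, 0.0007], 'ft_force': [-0.1132, -0.2148, -5.9494], 'torque': [0.0216, -0.0567, 0.024], 'width': 0.0596}
xyz [-19.0, 286.2, 3.1] rot [0.09, -0.03, -32.44] rows>= 4.589834926794796 3.0315942555110573
```

View pics/s2.png

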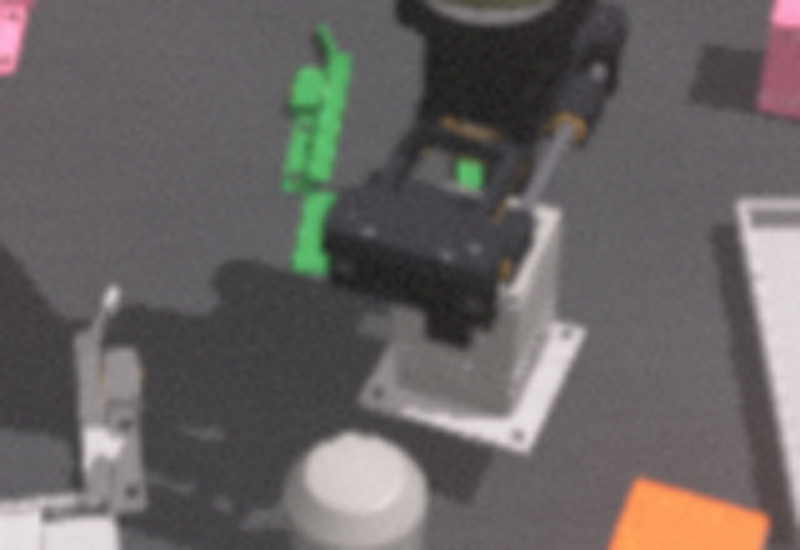

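The picture shows the whole tin hanging level from the lid, with the foot plate corners at about (370,400), (530,450) and (585,325). The measured load is 5.9 N. I'll carry it to just in front of the mouth.

{"op": "apply_moves", "data": {
  "increments": [
    {"grip": 255,"xyz": [-3,45,0],"rotation": [0,0,-6]},
    {"grip": 255,"xyz": [-6,95,0],"rotation": [0,0,-13]},
    {"grip": 255,"xyz": [-10,145,1],"rotation": [0,0,-20]},
    {"grip": 255,"xyz": [-13,195,2],"rotation": [0,0,-27]},
    {"grip": 255,"xyz": [-16,240,3],"rotation": [0,0,-32.4]}
  ]
}}

```text
time: 4.78
ee_pos: [0.4962, -0.2038, 0.0987]
eef_rot: [0.998, 0.06, -0.001, 0.001]
ft_force: [0.2, -0.4, -5.6]
width: 0.0597
```

Run:
```python
from h import *
st(); inc([.4756,-.2424,.09],6.8)
```

```text
{'time': 4.775, 'ee_pos': [0.4962, -0.2038, 0.0987], 'eef_rot': [0.9982, 0.0603, -0.001, 0.0008], 'ft_force': [0.158, -0.446, -5.6203], 'torque': [-0.0931, -0.1541, -0.0269], 'width': 0.0597}
xyz [-25.1, 35.9, 8.9] rot [0.08, 0.12, 0.12] rows>= 0.7145154439771105 0.017905983492325063
```

{"op": "apply_moves", "data": {
  "increments": [
    {"grip": 255,"xyz": [-12,18,4],"rotation": [0,0,0]},
    {"grip": 255,"xyz": [-25,36,8],"rotation": [0,0,0]},
    {"grip": 255,"xyz": [-25,36,14],"rotation": [0,0,0]},
    {"grip": 255,"xyz": [-25,36,14],"rotation": [0,0,0]}
  ]
}}

```text
time: 5.28
ee_pos: [0.4756, -0.2415, 0.0842]
eef_rot: [0.998, 0.061, -0.001, 0.0]
ft_force: [0.7, 1.4, -4.4]
width: 0.0595
```

Run:
```python
from h import *
s=st(); inc([.4756,-.2424,.065],6.8)
print(np.degrees(R.from_quat(s['eef_rot']).as_rotvec()))
for n in('top','scene'):
    c=cam(n,n+'3')
    u,v=proj(c,[.5,-.24,.03])[0]; u,v=int(u),int(v)
    I=c['img'][max(v-65,0):v+65,u-85:u+85]; print(n,u-85,max(v-65,0)); cv2.imwrite('pics/%s3c.png'%n,cv2.resize(I,None,fx=4.5,fy=4.5,interpolation=cv2.INTER_CUBIC))
```

```text
{'time': 5.275, 'ee_pos': [0.4756, -0.2415, 0.0842], 'eef_rot': [0.9982, 0.0607, -0.0014, 0.0002], 'ft_force': [0.7495, 1.4167, -4.3605], 'torque': [0.0027, -0.1401, 0.0342], 'width': 0.0595}
xyz [-0.1, 0.9, 19.2] rot [0.02, 0.17, 0.16] rows>= 0.30681575943448774 0.021382172336403618
[179.64252192  10.9207595   -0.25728064]
top 253 132
scene 93 132
```

View pics/scene3c.png

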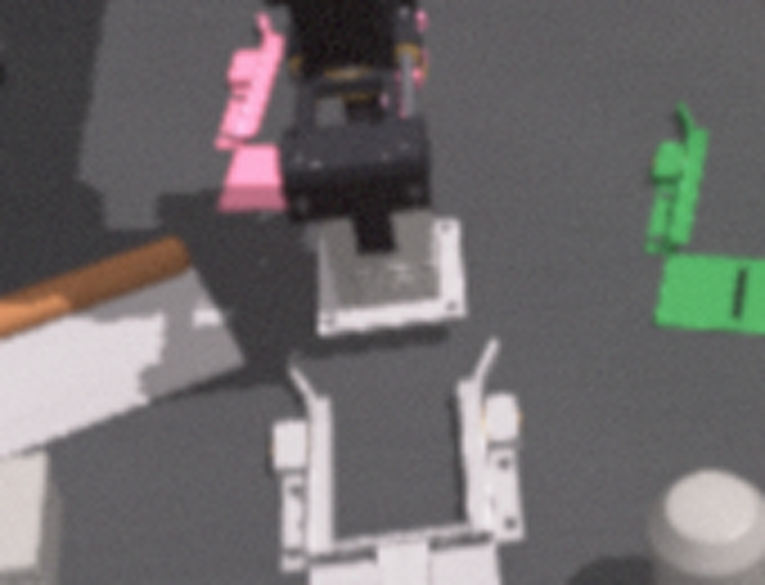

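View pics/top3c.png

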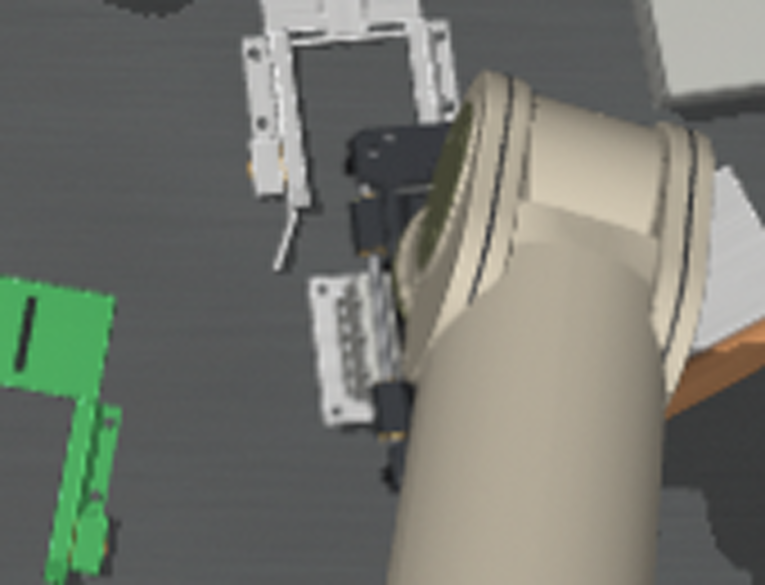

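Run:
```python
from h import *
c=load('scene3')
W=lambda U,V:((U+.5)/4.5-.5+93,(V+.5)/4.5-.5+132)
a=np.radians(6.8); ux=np.array([np.cos(a),np.sin(a)]); uy=np.array([-ux[1],ux[0]])
q={k:onz(c,*W(*v),z)[:2] for k,v,z in [('FR',(318,333),.0215),('FL',(466,316),.0215),('tipL',(494,341),.012),('tipR',(293,358),.012),('lipL',(462,386),.012),('lipR',(330,400),.012)]}
for k,v in q.items(): print(k,v.round(4),(v@ux).round(4),(v@uy).round(4))
d=q['FL']-q['FR']; print(np.linalg.norm(d),np.degrees(np.arctan2(d[1],d[0]))-90)
```

```text
FR [ 0.5201 -0.2798] 0.4833 -0.3394
FL [ 0.5102 -0.1931] 0.4837 -0.2522
tipL [ 0.5226 -0.1767] 0.498 -0.2374
tipR [ 0.5307 -0.2947] 0.4921 -0.3555
lipL [ 0.5585 -0.1934] 0.5317 -0.2582
lipR [ 0.5658 -0.2688] 0.53 -0.3339
0.08724731726873221 6.5090917372412775
```

{"op": "apply_moves", "data": {
  "increments": [
    {"grip": 255,"xyz": [0,0.5,10],"rotation": [0,0,0]},
    {"grip": 255,"xyz": [0,0.5,18],"rotation": [0,0,0]},
    {"grip": 255,"xyz": [0,0.5,20],"rotation": [0,0,0]},
    {"grip": 255,"xyz": [0,0.5,20],"rotation": [0,0,0]},
    {"grip": 255,"xyz": [0,0.5,20],"rotation": [0,0,0]}
  ]
}}

```text
time: 6.0
ee_pos: [0.4764, -0.242, 0.065]
eef_rot: [0.998, 0.061, -0.001, 0.001]
ft_force: [-0.6, 0.2, -4.4]
width: 0.06
```

Run:
```python
from h import *
a=np.radians(6.8); ux=np.array([np.cos(a),np.sin(a)])
st(); p0=np.array([.4756,-.2424]); 
for d in(30,60,85): inc([*(p0+ux*d/1000),.064],6.8)
```

```text
{'time': 6.0, 'ee_pos': [0.4764, -0.242, 0.065], 'eef_rot': [0.9981, 0.0611, -0.0008, 0.0006], 'ft_force': [-0.6124, 0.2023, -4.3981], 'torque': [0.0025, -0.1267, -0.0183], 'width': 0.06}
xyz [29.1, 0.4, 0.9] rot [0.07, 0.09, 0.21] rows>= 0.4666078646550087 0.022141202905647406
xyz [59.1, 0.5, 0.9] rot [0.07, 0.09, 0.21] rows>= 0.9464647864110906 0.022141202905647406
xyz [84.1, 0.6, 0.8] rot [0.07, 0.09, 0.21] rows>= 1.3464234731495475 0.022141202905647406
```

{"op": "apply_moves", "data": {
  "increments": [
    {"grip": 255,"xyz": [10,0,0.5],"rotation": [0,0,0]},
    {"grip": 255,"xyz": [20,0,0.7],"rotation": [0,0,0]},
    {"grip": 255,"xyz": [30,0,0.7],"rotation": [0,0,0]},
    {"grip": 255,"xyz": [40,0,0.7],"rotation": [0,0,0]},
    {"grip": 255,"xyz": [50,0.5,0.7],"rotation": [0,0,0]}
  ]
}}

```text
time: 6.62
ee_pos: [0.5268, -0.2362, 0.0641]
eef_rot: [0.998, 0.061, -0.001, 0.001]
ft_force: [0.3, 0.3, -5.8]
width: 0.0598
```

Run:
```python
from h import *
a=np.radians(6.8); ux=np.array([np.cos(a),np.sin(a)])
s=st(); p0=np.array([.4756,-.2424]); d=(s['ee_pos'][:2]-p0); print(d@ux, d@[-ux[1],ux[0]])
inc([*(p0+ux*.1),.064],6.8)
```

```text
{'time': 6.625, 'ee_pos': [0.5268, -0.2362, 0.0641], 'eef_rot': [0.9981, 0.0612, -0.0008, 0.0006], 'ft_force': [0.316, 0.322, -5.7848], 'torque': [-0.0629, -0.0863, 0.0198], 'width': 0.0598}
0.05161501804552392 4.0228263361755854e-05
xyz [48.4, 0.2, 0.1] rot [0.06, 0.1, 0.22] rows>= 0.7741629673712441 0.022825340525250263
```

Free so far. The front edge is just under the lip start, so next it goes through the cheeks in small steps.

{"op": "apply_moves", "data": {
  "increments": [
    {"grip": 255,"xyz": [5,0,0],"rotation": [0,0,0]},
    {"grip": 255,"xyz": [10,0,0],"rotation": [0,0,0]},
    {"grip": 255,"xyz": [14,0,0],"rotation": [0,0,0]},
    {"grip": 255,"xyz": [18,0,0],"rotation": [0,0,0]},
    {"grip": 255,"xyz": [22,0,0],"rotation": [0,0,0]}
  ],
  "squeeze": 45
}}

```text
time: 7.25
ee_pos: [0.5473, -0.2342, 0.064]
eef_rot: [0.998, 0.061, -0.002, 0.001]
ft_force: [-7.4, 0.3, 0.4]
width: 0.0597
```

Run:
```python
from h import *
a=np.radians(6.8); ux=np.array([np.cos(a),np.sin(a)])
s=st(); p0=np.array([.4756,-.2424]); d=(s['ee_pos'][:2]-p0); print(d@ux, d@[-ux[1],ux[0]])
inc([*(p0+ux*.1),.064],6.8)
```

```text
{'time': 7.25, 'ee_pos': [0.5473, -0.2342, 0.064], 'eef_rot': [0.9981, 0.0608, -0.0024, 0.0007], 'ft_force': [-7.3693, 0.2566, 0.3878], 'torque': [-0.2103, 1.4181, -0.0265], 'width': 0.0597}
0.0721447469755398 -0.000318970203632191
xyz [27.9, -0.2, -0.1] rot [0.07, 0.28, 0.17] rows>= 0.4457136342549767 0.03134502879775391
```

{"op": "apply_moves", "data": {
  "increments": [
    {"grip": 255,"xyz": [4,0,0],"rotation": [0,0,0]},
    {"grip": 255,"xyz": [8,0,0],"rotation": [0,0,0]},
    {"grip": 255,"xyz": [12,0,0],"rotation": [0,0,0]},
    {"grip": 255,"xyz": [16,0,0],"rotation": [0,0,0]}
  ]
}}

```text
time: 7.75
ee_pos: [0.5624, -0.2326, 0.0641]
eef_rot: [0.998, 0.06, -0.003, 0.001]
ft_force: [-5.4, 0.0, 1.3]
width: 0.0599
```

Run:
```python
from h import *
a=np.radians(6.8); ux=np.array([np.cos(a),np.sin(a)])
s=st(); p0=np.array([.4756,-.2424]); d=(s['ee_pos'][:2]-p0); print(d@ux, d@[-ux[1],ux[0]])
inc([*(p0+ux*.1),.064],6.8)
c=cam('scene','scene4')
u,v=proj(c,[.57,-.24,.03])[0]; u,v=int(u),int(v)
I=c['img'][max(v-65,0):v+65,u-85:u+85]; cv2.imwrite('pics/scene4c.png',cv2.resize(I,None,fx=4.5,fy=4.5,interpolation=cv2.INTER_CUBIC))
```

```text
{'time': 7.75, 'ee_pos': [0.5624, -0.2326, 0.0641], 'eef_rot': [0.9982, 0.0604, -0.0033, 0.0008], 'ft_force': [-5.444, 0.0341, 1.3169], 'torque': [-0.0566, 1.1775, -0.072], 'width': 0.0599}
0.08738095205729711 -0.0005366099469165615
xyz [12.6, -0.5, 0.0] rot [0.07, 0.39, 0.13] rows>= 0.20209325150441712 0.03870777657933405
```

View pics/scene4c.png

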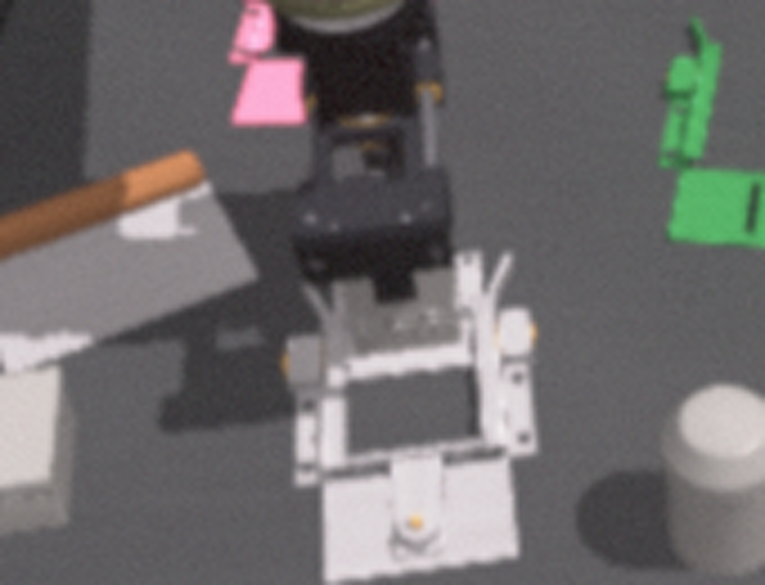

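{"op": "apply_moves", "data": {
  "increments": [
    {"grip": 255,"xyz": [8,0,-0.3],"rotation": [0,0,0]},
    {"grip": 255,"xyz": [16,0,-0.3],"rotation": [0,0,0]},
    {"grip": 255,"xyz": [24,0,-0.3],"rotation": [0,0,0]},
    {"grip": 255,"xyz": [32,0,-0.3],"rotation": [0,0,0]}
  ]
}}

```text
time: 8.3
ee_pos: [0.5953, -0.2285, 0.0641]
eef_rot: [0.998, 0.061, -0.003, 0.001]
ft_force: [-4.8, -1.0, -0.2]
width: 0.0594
```

Run:
```python
from h import *
a=np.radians(6.8); ux=np.array([np.cos(a),np.sin(a)])
s=st(); p0=np.array([.4756,-.2424]); d=(s['ee_pos'][:2]-p0); print(d@ux, d@[-ux[1],ux[0]])
```

```text
{'time': 8.3, 'ee_pos': [0.5953, -0.2285, 0.0641], 'eef_rot': [0.9982, 0.0606, -0.003, 0.0008], 'ft_force': [-4.7886, -0.9775, -0.2363], 'torque': [-0.0907, 0.9943, -0.0895], 'width': 0.0594}
0.12046681925206706 -0.00032200481175630787
```

{"op": "apply_moves", "data": {
  "increments": [
    {"grip": 255,"xyz": [5,0,-0.3],"rotation": [0,0,0]},
    {"grip": 255,"xyz": [10,0,-0.3],"rotation": [0,0,0]},
    {"grip": 255,"xyz": [14,0,-0.3],"rotation": [0,0,0]},
    {"grip": 255,"xyz": [17,0,-0.3],"rotation": [0,0,0]}
  ]
}}

```text
time: 8.8
ee_pos: [0.6123, -0.2263, 0.0642]
eef_rot: [0.998, 0.061, -0.003, 0.001]
ft_force: [-3.9, -0.2, -3.5]
width: 0.0596
```

{"op": "apply_moves", "data": {
  "increments": [
    {"grip": 255,"xyz": [2,0,0],"rotation": [0,0,0]},
    {"grip": 255,"xyz": [3,0,0],"rotation": [0,0,0]},
    {"grip": 255,"xyz": [4,0,0],"rotation": [0,0,0]}
  ]
}}

```text
time: 9.18
ee_pos: [0.6163, -0.2259, 0.0642]
eef_rot: [0.998, 0.061, -0.003, 0.001]
ft_force: [-3.3, 1.0, -3.2]
width: 0.06
```

Run:
```python
from h import *
a=np.radians(6.8); ux=np.array([np.cos(a),np.sin(a)])
s=st(); p0=np.array([.4756,-.2424]); d=(s['ee_pos'][:2]-p0); print(d@ux, d@[-ux[1],ux[0]])
c=cam('scene','scene5')
u,v=proj(c,[.6,-.24,.03])[0]; u,v=int(u),int(v)
I=c['img'][max(v-65,0):v+65,u-85:u+85]; cv2.imwrite('pics/scene5c.png',cv2.resize(I,None,fx=4.5,fy=4.5,interpolation=cv2.INTER_CUBIC))
```

```text
{'time': 9.175, 'ee_pos': [0.6163, -0.2259, 0.0642], 'eef_rot': [0.9982, 0.0606, -0.0031, 0.0007], 'ft_force': [-3.3452, 0.9753, -3.1891], 'torque': [-0.0665, 0.8803, -0.0688], 'width': 0.06}
0.14161973554904167 -0.00025470131980513195
```

View pics/scene5c.png

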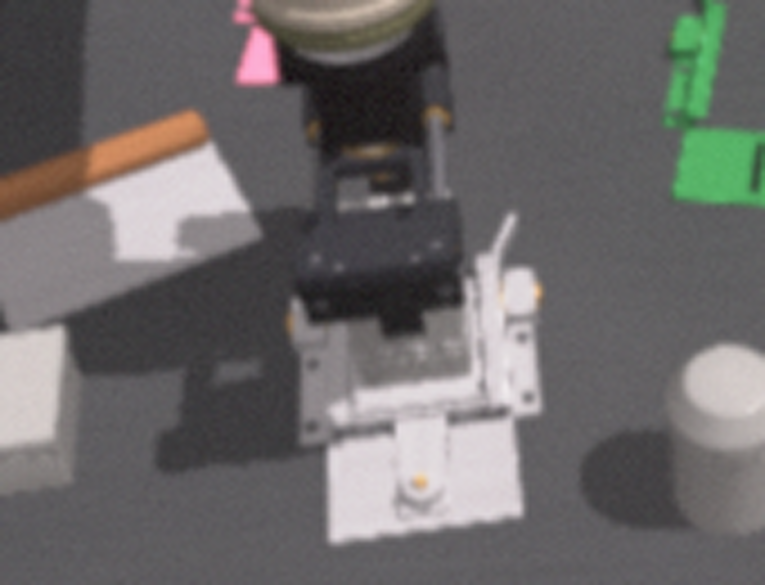

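The foot's front edge is now a few millimetres from the stop bar, so I'll creep forward.

{"op": "apply_moves", "data": {
  "increments": [
    {"grip": 255,"xyz": [1,0,0],"rotation": [0,0,0]},
    {"grip": 255,"xyz": [2,0,0],"rotation": [0,0,0]}
  ]
}}

```text
time: 9.48
ee_pos: [0.6184, -0.2256, 0.0642]
eef_rot: [0.998, 0.061, -0.003, 0.001]
ft_force: [-2.6, -0.5, -3.1]
width: 0.0596
```

{"op": "apply_moves", "data": {
  "increments": [
    {"grip": 255,"xyz": [1,0,0],"rotation": [0,0,0]},
    {"grip": 255,"xyz": [2,0,0],"rotation": [0,0,0]}
  ]
}}

```text
time: 9.72
ee_pos: [0.6204, -0.2254, 0.0642]
eef_rot: [0.998, 0.061, -0.003, 0.001]
ft_force: [-4.5, -0.2, -3.5]
width: 0.0597
```

{"op": "apply_moves", "data": {
  "increments": [
    {"grip": 255,"xyz": [1,0,0],"rotation": [0,0,0]},
    {"grip": 255,"xyz": [1.5,0,0],"rotation": [0,0,0]}
  ]
}}

```text
time: 9.98
ee_pos: [0.6214, -0.2253, 0.0642]
eef_rot: [0.998, 0.061, -0.004, 0.001]
ft_force: [-8.7, 1.2, 0.3]
width: 0.0594
```

{"op": "apply_moves", "data": {
  "increments": [
    {"grip": 255,"xyz": [1,0,0],"rotation": [0,0,0]},
    {"grip": 255,"xyz": [1.5,0,0],"rotation": [0,0,0]}
  ]
}}

```text
time: 10.22
ee_pos: [0.6215, -0.2253, 0.0643]
eef_rot: [0.998, 0.06, -0.005, 0.001]
ft_force: [-11.6, -0.5, 3.0]
width: 0.0596
```

Run:
```python
from h import *
a=np.radians(6.8); ux=np.array([np.cos(a),np.sin(a)])
s=st(); p0=np.array([.4756,-.2424]); d=(s['ee_pos'][:2]-p0); print(d@ux, d@[-ux[1],ux[0]])
z=R.from_quat(s['eef_rot']).as_matrix(); print(z.round(4))
c=cam('scene','scene6')
u,v=proj(c,[.65,-.23,.01])[0]; u,v=int(u),int(v)
I=c['img'][v-35:v+35,u-50:u+50]; print(u-50,v-35); cv2.imwrite('pics/scene6c.png',cv2.resize(I,None,fx=8,fy=8,interpolation=cv2.INTER_CUBIC))
```

```text
{'time': 10.225, 'ee_pos': [0.6215, -0.2253, 0.0643], 'eef_rot': [0.9982, 0.0604, -0.0053, 0.0007], 'ft_force': [-11.5693, -0.53, 3.0416], 'torque': [0.0393, 2.8438, 0.0971], 'width': 0.0596}
0.14693972038096811 -0.00029524127952347843
[[ 9.926e-01  1.206e-01 -1.050e-02]
 [ 1.206e-01 -9.927e-01 -2.100e-03]
 [-1.070e-02  8.000e-04 -9.999e-01]]
127 210
```

View pics/scene6c.png

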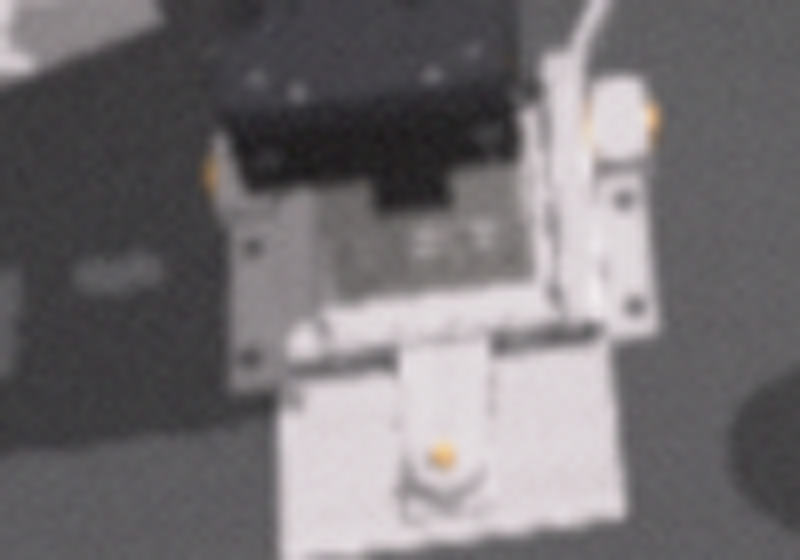

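Run:
```python
from h import *
inc([.6215,-.2253,.063],6.8)
```

```text
xyz [-0.1, 0.0, 1.3] rot [0.04, 0.61, 0.13] rows>= 0.020817091128703686 0.058140319623954696
```

{"op": "apply_moves", "data": {
  "increments": [
    {"grip": 255,"xyz": [0,0,0.6],"rotation": [0,0.3,0]},
    {"grip": 255,"xyz": [0,0,1.0],"rotation": [0,0.6,0]},
    {"grip": 255,"xyz": [0,0,1.0],"rotation": [0,0.6,0]}
  ]
}}

```text
time: 10.65
ee_pos: [0.621, -0.2254, 0.0639]
eef_rot: [0.998, 0.06, -0.001, 0.0]
ft_force: [-8.3, 0.2, 5.4]
width: 0.0598
```

Run:
```python
from h import *
a=np.radians(6.8); ux=np.array([np.cos(a),np.sin(a)])
s=st(); p0=np.array([.4756,-.2424]); d=(s['ee_pos'][:2]-p0); print(d@ux, d@[-ux[1],ux[0]]); inc([.6215,-.2253,.063],6.8)
```

```text
{'time': 10.65, 'ee_pos': [0.621, -0.2254, 0.0639], 'eef_rot': [0.9982, 0.0604, -0.0006, 0.0005], 'ft_force': [-8.2615, 0.1599, 5.4247], 'torque': [0.1873, 2.1387, 0.0464], 'width': 0.0598}
0.14638150260371027 -0.00031023793929711865
xyz [0.5, -0.0, 0.9] rot [0.05, 0.08, 0.12] rows>= 0.016581494928320974 0.01442476959843373
```

Home: level, seated on the bench and pressing the stop with about 8 N. The last 1.5 mm command moved it only 0.1 mm. Now I'll draw the lid up.

{"op": "apply_moves", "data": {
  "increments": [
    {"grip": 255,"xyz": [0,0,-4],"rotation": [0,0,0]},
    {"grip": 255,"xyz": [0,0,-8],"rotation": [0,0,0]},
    {"grip": 255,"xyz": [0,0,-13],"rotation": [0,0,0]},
    {"grip": 255,"xyz": [0,0,-18],"rotation": [0,0,0]}
  ],
  "squeeze": 55
}}

```text
time: 11.15
ee_pos: [0.6207, -0.2251, 0.0816]
eef_rot: [0.998, 0.06, -0.001, 0.0]
ft_force: [-2.8, 0.8, -14.9]
width: 0.0596
```

Run:
```python
from h import *
s=st(); inc([.621,-.2254,.14],6.8)
c=cam('scene','scene7')
u,v=proj(c,[.62,-.23,.04])[0]; u,v=int(u),int(v)
I=c['img'][v-45:v+45,u-60:u+60]; cv2.imwrite('pics/scene7c.png',cv2.resize(I,None,fx=6,fy=6,interpolation=cv2.INTER_CUBIC))
```

```text
{'time': 11.15, 'ee_pos': [0.6207, -0.2251, 0.0816], 'eef_rot': [0.9982, 0.0605, -0.0011, 0.0002], 'ft_force': [-2.7979, 0.7985, -14.8794], 'torque': [0.1277, 0.3284, -0.0261], 'width': 0.0596}
xyz [0.1, 0.4, -58.4] rot [0.02, 0.13, 0.14] rows>= 0.9337443207294875 0.01726731532836201
```

View pics/scene7c.png

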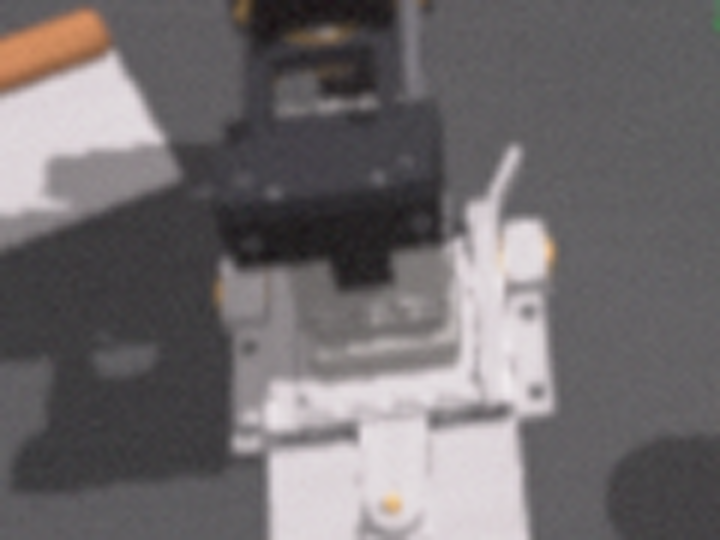

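The lid edge has risen to about (390,350) and the base is held under the lips. Pull is about 14 N, so I'll continue.

{"op": "apply_moves", "data": {
  "increments": [
    {"grip": 255,"xyz": [0,0,-7],"rotation": [0,0,0]},
    {"grip": 255,"xyz": [0,0,-14],"rotation": [0,0,0]},
    {"grip": 255,"xyz": [0,0,-21],"rotation": [0,0,0]},
    {"grip": 255,"xyz": [0,0,-28],"rotation": [0,0,0]},
    {"grip": 255,"xyz": [0,0,-34],"rotation": [0,0,0]}
  ]
}}

```text
time: 11.82
ee_pos: [0.6207, -0.2252, 0.1168]
eef_rot: [0.998, 0.06, -0.001, 0.0]
ft_force: [-2.9, 1.2, -14.6]
width: 0.0597
```

{"op": "apply_moves", "data": {
  "increments": [
    {"grip": 255,"xyz": [0,0,-6],"rotation": [0,0,0]},
    {"grip": 255,"xyz": [0,0,-12],"rotation": [0,0,0]},
    {"grip": 255,"xyz": [0,0,-20],"rotation": [0,0,0]},
    {"grip": 255,"xyz": [0,0,-30],"rotation": [0,0,0]},
    {"grip": 255,"xyz": [0,0,-40],"rotation": [0,0,0]}
  ]
}}

```text
time: 12.45
ee_pos: [0.6211, -0.2252, 0.158]
eef_rot: [0.998, 0.06, -0.001, 0.001]
ft_force: [-0.6, 0.1, -1.2]
width: 0.0596
```

Run:
```python
from h import *
s=st()
c=cam('scene','scene8')
u,v=proj(c,[.62,-.23,.05])[0]; u,v=int(u),int(v)
I=c['img'][v-65:v+45,u-70:u+70]; cv2.imwrite('pics/scene8c.png',cv2.resize(I,None,fx=5,fy=5,interpolation=cv2.INTER_CUBIC))
```

```text
{'time': 12.45, 'ee_pos': [0.6211, -0.2252, 0.158], 'eef_rot': [0.9982, 0.0604, -0.0006, 0.0005], 'ft_force': [-0.5566, 0.1092, -1.2066], 'torque': [-0.0409, -0.1444, -0.0241], 'width': 0.0596}
```

View pics/scene8c.png

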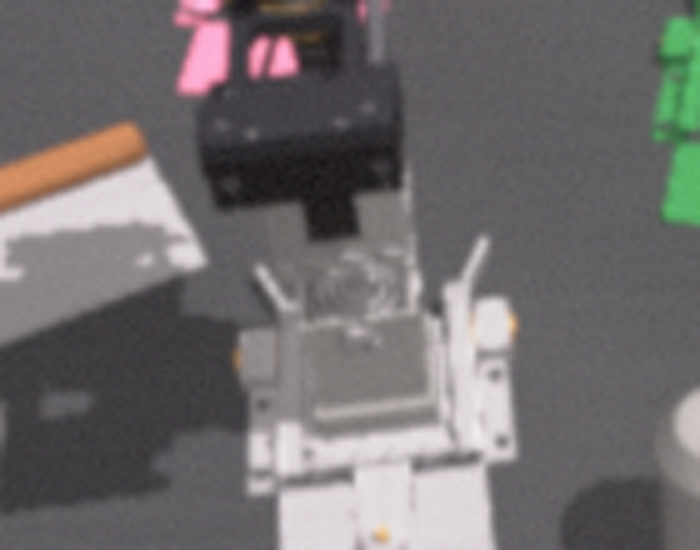

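The lid is free: load is 1.2 N, its own weight. The base stays in the bracket with the cutters visible at (360,285). Next I'll measure the tray.

Run:
```python
from h import *
c=load('top0'); I=c['img'][110:210,115:205]; cv2.imwrite('pics/tr.png',cv2.resize(I,None,fx=6,fy=6,interpolation=cv2.INTER_CUBIC))
c=load('scene0'); I=c['img'][180:265,320:415]; cv2.imwrite('pics/tr2.png',cv2.resize(I,None,fx=6,fy=6,interpolation=cv2.INTER_CUBIC))
```

```text
(no output)
```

View pics/tr.png

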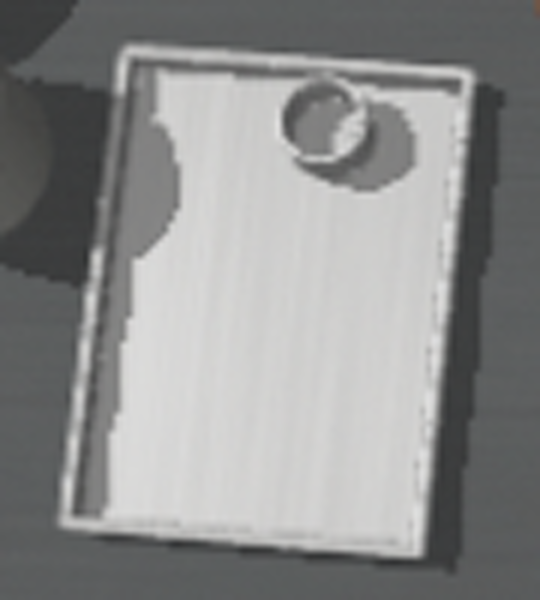

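View pics/tr2.png

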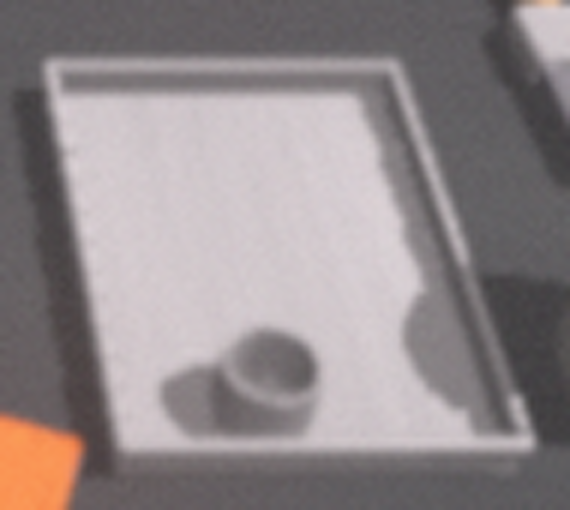

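Run:
```python
from h import *
c=load('top0'); s=load('scene0')
T=lambda U,V:((U+.5)/6-.5+115,(V+.5)/6-.5+110)
S=lambda U,V:((U+.5)/6-.5+320,(V+.5)/6-.5+180)
L=[((120,45),(533,443)),((476,70),(118,452)),((423,557),(44,62)),((60,527),(400,60))]
Q=[]
for a,b in L:
    o1,d1=ray(c,*T(*a));o2,d2=ray(s,*S(*b))
    t=np.linalg.lstsq(np.stack([d1,-d2],1),o2-o1,rcond=None)[0]; Q.append((o1+t[0]*d1+o2+t[1]*d2)/2); print(Q[-1].round(4),np.linalg.norm(o1+t[0]*d1-o2-t[1]*d2).round(4))
Q=np.array(Q);m=Q.mean(0); print('centre',m)
for i in range(4): d=Q[(i+1)%4]-Q[i]; print(np.linalg.norm(d[:2]).round(4),np.degrees(np.arctan2(d[1],d[0])).round(2))
x=(Q[0]+Q[1]-Q[2]-Q[3])[:2]; x/=np.linalg.norm(x); t=m[:2]-x*.035; print('yaw',np.degrees(np.arctan2(x[1],x[0])),'target',t)
print('cutter',onz(c,*T(325,120),.033))
inc([*t,.16],np.degrees(np.arctan2(x[1],x[0])))
inc([*t,.043],np.degrees(np.arctan2(x[1],x[0])))
```

```text
[0.7112 0.3182 0.0205] 0.0007
[0.7033 0.1537 0.0169] 0.001
[0.4788 0.1662 0.0186] 0.0013
[0.4875 0.331  0.0196] 0.0026
centre [0.59519221 0.24225931 0.01890927]
0.1647 -92.73
0.2249 176.82
0.1651 86.98
0.224 -3.29
yaw -3.2355085924220206 target [0.560248   0.24423472]
cutter [0.67354599 0.21826872 0.033     ]
xyz [-4.4, -473.5, -1.4] rot [0.1, -0.03, 10.16] rows>= 7.5770982815723675 0.9493028678106457
xyz [-4.4, -473.7, 115.6] rot [0.1, -0.03, 10.16] rows>= 7.802757133983541 0.9493028678106457
```

{"op": "apply_moves", "data": {
  "increments": [
    {"grip": 255,"xyz": [0,-40,-12],"rotation": [0,0,2]},
    {"grip": 255,"xyz": [-1,-95,-20],"rotation": [0,0,4]},
    {"grip": 255,"xyz": [-2,-150,-20],"rotation": [0,0,6]},
    {"grip": 255,"xyz": [-3,-205,-20],"rotation": [0,0,8]},
    {"grip": 255,"xyz": [-3,-260,-20],"rotation": [0,0,10]}
  ]
}}

```text
time: 13.12
ee_pos: [0.587, 0.0341, 0.1794]
eef_rot: [1.0, -0.028, 0.001, 0.001]
ft_force: [0.1, 0.4, -1.4]
width: 0.0595
```

Run:
```python
from h import *
s=st(); inc([.5602,.2442,.12],-3.2)
```

```text
{'time': 13.125, 'ee_pos': [0.587, 0.0341, 0.1794], 'eef_rot': [0.9996, -0.0275, 0.0006, 0.0009], 'ft_force': [0.0546, 0.4066, -1.4349], 'torque': [-0.0329, -0.1178, 0.0004], 'width': 0.0595}
xyz [-38.4, -208.5, 59.0] rot [0.1, -0.08, 0.05] rows>= 3.5201975036844133 0.01279748009518084
```

{"op": "apply_moves", "data": {
  "increments": [
    {"grip": 255,"xyz": [-10,-52,0],"rotation": [0,0,0]},
    {"grip": 255,"xyz": [-20,-104,10],"rotation": [0,0,0]},
    {"grip": 255,"xyz": [-30,-156,30],"rotation": [0,0,0]},
    {"grip": 255,"xyz": [-38,-208,59],"rotation": [0,0,0]},
    {"grip": 255,"xyz": [-38,-208,90],"rotation": [0,0,0]}
  ]
}}

```text
time: 13.75
ee_pos: [0.5588, 0.2497, 0.0889]
eef_rot: [1.0, -0.024, 0.001, -0.001]
ft_force: [1.7, -0.1, -0.9]
width: 0.0593
```

Run:
```python
from h import *
s=st(); inc([.5602,.2442,.043],-3.2)
for n in('scene','top'):
    c=cam(n,n+'9')
    u,v=proj(c,[.58,.24,.05])[0]; u,v=int(u),int(v)
    I=c['img'][max(0,v-60):v+60,u-75:u+75]; cv2.imwrite('pics/%s9c.png'%n,cv2.resize(I,None,fx=5,fy=5,interpolation=cv2.INTER_CUBIC))
```

```text
{'time': 13.75, 'ee_pos': [0.5588, 0.2497, 0.0889], 'eef_rot': [0.9997, -0.0239, 0.0008, -0.0008], 'ft_force': [1.6601, -0.0998, -0.8771], 'torque': [-0.046, -0.1083, -0.0363], 'width': 0.0593}
xyz [1.5, 5.5, 45.9] rot [-0.09, -0.09, 0.46] rows>= 0.740369248641782 0.04485543736881303
```

View pics/scene9c.png

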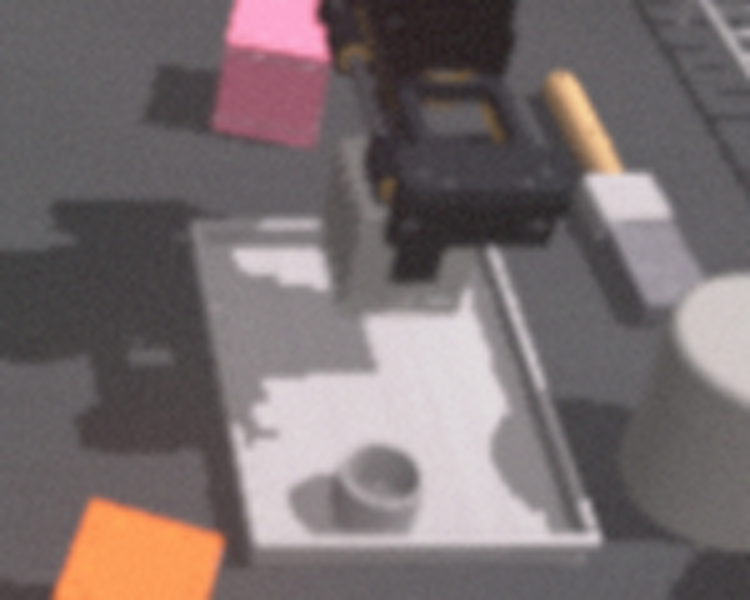

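{"op": "apply_moves", "data": {
  "increments": [
    {"grip": 255,"xyz": [1,5,15],"rotation": [0,0,0]},
    {"grip": 255,"xyz": [1,5,30],"rotation": [0,0,0]},
    {"grip": 255,"xyz": [1,5,38],"rotation": [0,0,0]},
    {"grip": 255,"xyz": [1,5,42],"rotation": [0,0,0]},
    {"grip": 255,"xyz": [1,5,42],"rotation": [0,0,0]}
  ]
}}

```text
time: 14.48
ee_pos: [0.5591, 0.2384, 0.0439]
eef_rot: [1.0, -0.027, -0.002, 0.002]
ft_force: [-0.4, -0.5, -0.9]
width: 0.0592
```

{"op": "apply_moves", "data": {
  "increments": [
    {"grip": 255,"xyz": [0,0,1.5],"rotation": [0,0,0]},
    {"grip": 255,"xyz": [0,0,3],"rotation": [0,0,0]}
  ]
}}

```text
time: 14.72
ee_pos: [0.5593, 0.2385, 0.0412]
eef_rot: [1.0, -0.027, -0.002, 0.002]
ft_force: [-0.8, -1.1, -0.9]
width: 0.0597
```

{"op": "apply_moves", "data": {
  "increments": [
    {"grip": 255,"xyz": [0,0,1],"rotation": [0,0,0]},
    {"grip": 255,"xyz": [0,0,2],"rotation": [0,0,0]}
  ]
}}

```text
time: 14.98
ee_pos: [0.5593, 0.2385, 0.0409]
eef_rot: [1.0, -0.027, -0.001, 0.002]
ft_force: [-10.0, -7.0, 25.0]
width: 0.0597
```

Run:
```python
from h import *
s=st(); inc([.5602,.2442,.043],-3.2)
```

```text
{'time': 14.975, 'ee_pos': [0.5593, 0.2385, 0.0409], 'eef_rot': [0.9996, -0.0266, -0.0014, 0.0022], 'ft_force': [-9.9905, -7.0068, 25.0107], 'torque': [-1.2305, 2.1976, 0.034], 'width': 0.0597}
xyz [0.6, -5.7, -2.1] rot [0.26, 0.16, 0.15] rows>= 0.09763818216650423 0.03157313719368485
```

Contact, at the expected height (0.041). I'll relieve the force, then open.

{"op": "apply_moves", "data": {
  "increments": [
    {"grip": 255,"xyz": [0,0,0],"rotation": [0.2,0.1,0]},
    {"grip": 255,"xyz": [0,0,0],"rotation": [0.2,0.1,0]}
  ]
}}

```text
time: 15.22
ee_pos: [0.5595, 0.2385, 0.0411]
eef_rot: [1.0, -0.027, -0.0, 0.0]
ft_force: [0.7, 0.9, 2.2]
width: 0.0596
```

{"op": "apply_moves", "data": {
  "increments": [
    {"grip": 200,"xyz": [0,0,0],"rotation": [0,0,0]},
    {"grip": 60,"xyz": [0,0,0],"rotation": [0,0,0]},
    {"grip": 0,"xyz": [0,0,0],"rotation": [0,0,0]},
    {"grip": 0,"xyz": [0,0,0],"rotation": [0,0,0]},
    {"grip": 0,"xyz": [0,0,0],"rotation": [0,0,0]}
  ]
}}

```text
time: 15.85
ee_pos: [0.5595, 0.2385, 0.041]
eef_rot: [1.0, -0.027, -0.0, 0.0]
ft_force: [-0.1, 0.0, 0.2]
width: 0.0847
```

{"op": "apply_moves", "data": {
  "increments": [
    {"grip": 0,"xyz": [0,0,-15],"rotation": [0,0,0]},
    {"grip": 0,"xyz": [0,0,-45],"rotation": [0,0,0]},
    {"grip": 0,"xyz": [0,0,-85],"rotation": [0,0,0]},
    {"grip": 0,"xyz": [0,0,-130],"rotation": [0,0,0]},
    {"grip": 0,"xyz": [0,0,-180],"rotation": [0,0,0]}
  ]
}}

```text
time: 16.48
ee_pos: [0.5592, 0.2387, 0.2234]
eef_rot: [1.0, -0.027, -0.0, 0.0]
ft_force: [0.5, 0.2, 0.6]
width: 0.0873
```

{"op": "apply_moves", "data": {
  "increments": [
    {"grip": 0,"xyz": [-25,0,-20],"rotation": [0,0,0]},
    {"grip": 0,"xyz": [-60,0,-40],"rotation": [0,0,0]},
    {"grip": 0,"xyz": [-100,0,-50],"rotation": [0,0,0]},
    {"grip": 0,"xyz": [-130,0,-50],"rotation": [0,0,0]},
    {"grip": 0,"xyz": [-130,0,-50],"rotation": [0,0,0]}
  ]
}}

```text
time: 17.1
ee_pos: [0.4279, 0.2464, 0.2751]
eef_rot: [1.0, -0.025, 0.001, 0.001]
ft_force: [0.2, -0.9, 0.1]
width: 0.0872
```

Run:
```python
from h import *
st()
for n in('scene','top'):
    c=cam(n,n+'A'); cv2.imwrite('pics/%sAb.png'%n,cv2.resize(c['img'],(800,600),interpolation=cv2.INTER_CUBIC))
```

```text
{'time': 17.1, 'ee_pos': [0.4279, 0.2464, 0.2751], 'eef_rot': [0.9997, -0.0253, 0.0012, 0.0006], 'ft_force': [0.1875, -0.8715, 0.0941], 'torque': [-0.0371, -0.1549, 0.0114], 'width': 0.0872}
```

View pics/sceneAb.png

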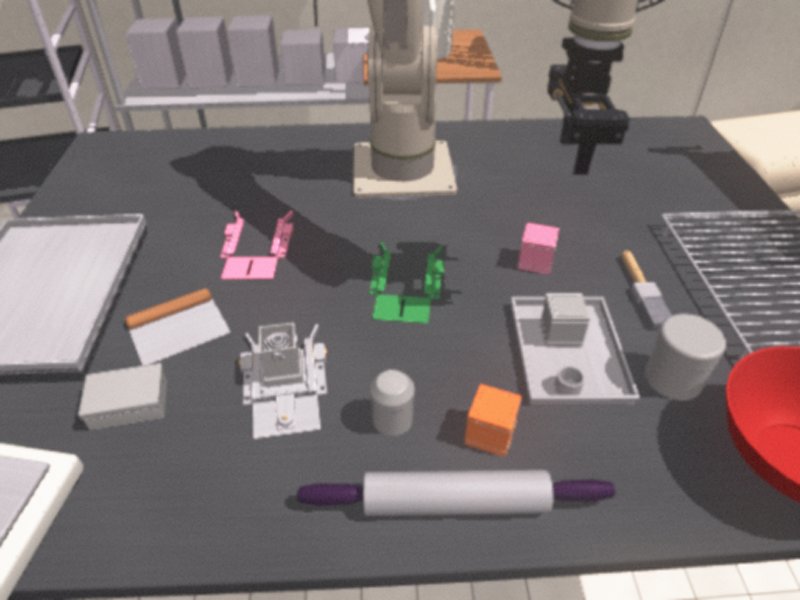

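View pics/topAb.png

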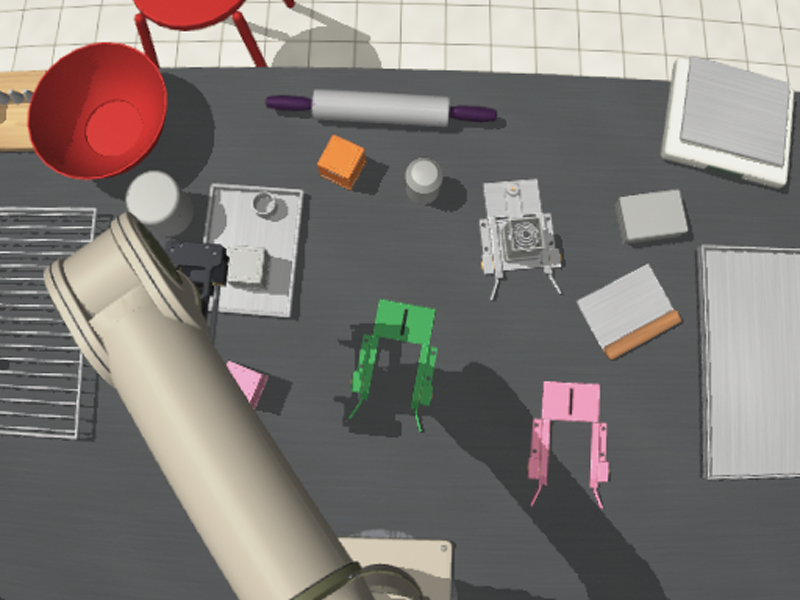

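Run:
```python
from h import *
c=load('topA'); a=c['img'][105:205,295:375]; s=load('sceneA'); b=s['img'][195:290,145:220]
A=cv2.resize(a,(400,500),interpolation=cv2.INTER_CUBIC); B=cv2.resize(b,(395,500),interpolation=cv2.INTER_CUBIC)
cv2.imwrite('pics/base.png',np.hstack([A,B]))
for n in('scene','top'):
    d=cv2.absdiff(load(n+'0')['img'],load(n+'A')['img']).max(2); m=cv2.morphologyEx((d>45).astype(np.uint8),cv2.MORPH_OPEN,np.ones((3,3)))
    k,l,t,cc=cv2.connectedComponentsWithStats(m); print(n,[(t[i].tolist()) for i in range(1,k) if t[i,4]>12])
P=cloud(s); z=P[...,2]; m=(z>.06)&(z<.08)&(abs(P[...,0]-.56)<.06)&(abs(P[...,1]-.24)<.06); q=P[m]; print(cv2.minAreaRect((q[:,:2]*1000).astype(np.float32)),np.percentile(q[:,2],[5,50,95]))
```

```text
scene [[12, 0, 18, 21, 174], [221, 0, 18, 51, 426], [246, 0, 5, 7, 26], [256, 0, 3, 5, 15], [364, 13, 5, 7, 29], [383, 14, 7, 4, 26], [389, 19, 14, 8, 87], [10, 21, 79, 68, 2057], [254, 22, 12, 10, 74], [360, 24, 7, 13, 73], [372, 28, 30, 48, 611], [37, 31, 8, 4, 28], [257, 30, 29, 21, 339], [240, 38, 4, 4, 15], [350, 41, 51, 70, 1043], [267, 65, 8, 6, 37], [176, 135, 12, 24, 178], [18, 138, 5, 3, 15], [0, 143, 62, 19, 592], [239, 162, 11, 15, 91], [274, 163, 5, 12, 49], [272, 182, 7, 6, 35], [350, 187, 22, 3, 66], [259, 190, 17, 5, 78], [352, 192, 22, 3, 66], [333, 195, 43, 27, 762], [260, 197, 31, 24, 494], [165, 213, 3, 6, 18], [170, 212, 15, 16, 145], [167, 214, 30, 39, 373], [167, 222, 7, 4, 23], [265, 223, 30, 27, 286], [154, 227, 12, 17, 134]]
top [[231, 134, 30, 29, 552], [53, 137, 146, 247, 14101], [318, 142, 6, 7, 36], [89, 144, 27, 36, 208], [338, 144, 5, 5, 23], [319, 150, 19, 23, 134], [41, 157, 16, 22, 253], [124, 156, 23, 45, 581], [228, 157, 26, 18, 147], [347, 157, 11, 13, 115], [147, 161, 40, 28, 556], [114, 170, 16, 6, 67], [28, 173, 25, 32, 333], [33, 172, 7, 7, 37], [44, 180, 11, 7, 69], [50, 189, 4, 4, 15], [43, 206, 10, 8, 60], [231, 207, 30, 48, 385], [47, 215, 5, 6, 26], [263, 233, 14, 28, 213], [274, 235, 3, 6, 18], [465, 267, 47, 46, 1259], [338, 276, 13, 34, 304], [449, 328, 63, 56, 1757], [199, 344, 32, 40, 862], [278, 365, 10, 5, 39], [239, 377, 5, 7, 31]]
((561.2816772460938, 236.828125), (59.79740905761719, 64.13113403320312), 88.90501403808594) [0.06364901 0.07012965 0.07264624]
```

View pics/base.png

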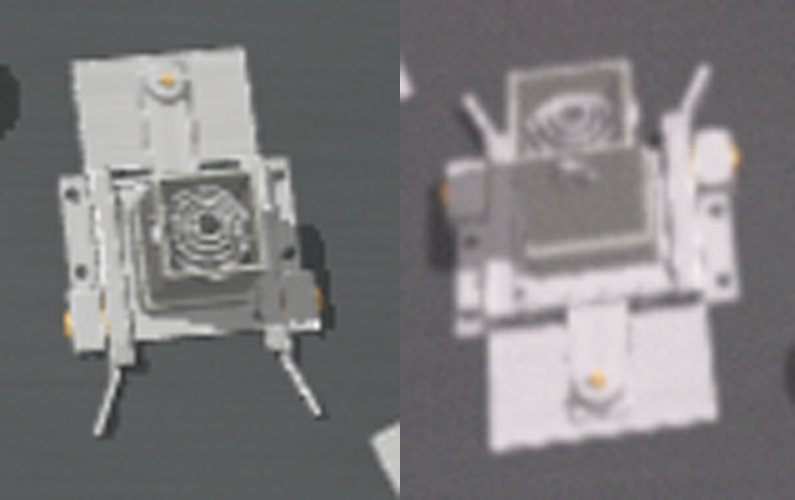

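The base is home against the stop under both lips. The lid stands upright in the tray (top at 0.070 m), clear of the cutter. The image differences are only the arm, its shadows, the tin and the lid. Handing in.

Run:
```python
from h import *
print(r.close_job())
```

```text
the job is handed in; nothing more can be done
None
```

The job is done and handed in at about 17 s of the 58 s allowed; no verdict was reported.

**What I did**
- **Carry:** I gripped the closed tin by the upper half of its lid and carried it to the mouth of the steel bracket.
- **Docking:** I slid the foot plate under the lips and past the cheeks, which resisted with at least 7 N. I then crept it onto the end stop. The last 1.5 mm command moved it only 0.1 mm while the force rose to about 12 N.
- **Lid:** I drew the lid straight up against about 15 N. The load then fell to 1.2 N, the lid's own weight. I stood it in the -x half of the small tray.

**Last checks**
- **Base:** both final views show it in the bracket under the lips, with its front edge at the stop bar.
- **Lid:** its top is level at 0.070 m, matching 67 mm plus the 3 mm floor. It is at about (0.561, 0.237), roughly 115 mm from the loose cutter.
- **Other items:** before-and-after images show changes only from the tin, the lid, the arm and its shadows.

**What did not go to plan**
- **Set-down force:** it peaked at about 25 N at the wrist for a moment, because my last step overshot the tray floor. I relieved it before opening the gripper.
- **Lid position:** it landed about 6 mm sideways of my target, still well inside the tray.
- **Tray size:** my measurement came out 4–5 mm larger than stated (about 224 x 165 mm). That does not affect the placing.

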